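Load a leak-test chamber and draw its lid tight

ROBOT

A 6-joint arm with a two-finger parallel gripper is mounted at the origin on a cart in front of the work surface, level with it; the furniture and walls round the work are solid. World frame = base frame: x ahead of the robot, y to its left, z up, the work surface at z = 0. Lengths are in m, angles in rad, forces in N, time in s.
With the tool pointing down it reaches from about 0.375 to 0.9 m from the base axis. Payload 3.1 kg.
Tool frame: the origin (TCP) lies at the very end of the fingers, on their centre line; the grasp point (between the pads) lies 19 mm behind it; z points along the fingers, y is the direction in which the jaws open and shut (so a half turn about z gives the same grasp; the last joint's range is limited). The gripper opens to 85 mm and grips with 20 to 120 N. Pads are 22 mm wide; open, the fingers measure 114 mm over their backs; the gripper's body (76 mm by 85 mm) begins 54 mm behind the grasp point. The pads swing forward as they close: fully open they stand 13 mm farther back than shut.
Start: joints at [-1.375, 0.527, 1.433, -0, 1.181, -0.178], TCP at [0.228, -0.582, 0.231] pointing down, gripper open.
Joint ranges: [-3.08, 3.08], [-0.75, 2.2], [0.22, 2.44], [-1.43, 4.57], [0, 2.65], [-2.85, 2.85]. Speed limits (rad/s): [2.79, 2.79, 3.14, 3.14, 3.14, 3.14].

INTERFACE

Orientations are given as a unit quaternion [x, y, z, w].
In Python, from station import * gives the robot as it stands.
- The arm moves only by the tool jog_arm, never from a script. Its argument "motion" is a list of rows, each a list of 5 numbers: the shift along the world's x, y, z in cm, then the turn about the world's z in degrees, then the closure in counts, from 0 (fully open) to 255 (shut). In form: [[tx, ty, tz, yaw, jaw], ...]. A call has 1 to 10 rows; each row shifts and turns the pose as measured when the row begins; what a row does not reach is not made up. A row lasts 1/12 s, in which the tool goes at most 41.7 mm and 7.16 degrees, less where a joint would pass 70% of its speed; a pose out of reach is approached as far as the arm can. A call with a gripper value outside its range is refused whole. The fingers move at their own pace and stop on an object; "squeeze" is the grip in N (left out, the last holds). Time passes only in rows, so rows that do not move let the fingers close. It gives the time, the measured TCP pose, the force and the opening at its end, in the units of the state.
- sense(): the state, without advancing time (a new reading comes with each control period).
- snapshot(name): name is "scene" or "top" or "wrist"; returns a dict with "img" (480x640x3 uint8, red, green, blue), "depth" (480x640 float32, m along the optical axis (not along the pixel's ray), 0 where there is no reading), "intrinsics" (3x3 intrinsics, pixels), "eye" and "attitude" of the camera in the world. Camera axes: x right, y down, z forward; pixel columns grow to the right and rows downward; lengths in m; the calibration is good to about 2 mm. A picture is of the moment at which its call begins.
- sign_off(): hands the job in, once; it reports no verdict.
The state is a dict: "t": time; "q": joint angles; "qd": joint speeds; "tau": joint torques, N m; "tcp_pos": TCP position; "tool_rot": TCP orientation; "force": force on the tool from outside, world axes, zero at the start; "ft_torque": the same for the moment, N m; "finger_gap": opening from 0.0 (shut) to 1.0 (fully open).
Only numpy, scipy, OpenCV 4.12 (cv2) and the standard library are available. Lean on these libraries where they do the work, as an engineer would, in place of code of your own. Each camera call takes 0.05 s, during which the arm holds its last target.

TASK

Load the leak-test chamber: press its release button so that the lid springs open, then set the sensor housing down gently (do not drop it in) flat in the nest on the chamber floor, lengthways between the two side rails and behind the stop rail. Push the lid down until the catch snaps over it and holds it, then turn the T-handle a quarter turn clockwise, fully home, so that the lid is drawn tight on its gasket. Leave the other loose things on the bench where they are.

Things in the scene. Friction and masses are not known exactly. Their poses are not given: they have to be found in the camera images.
- chamber: aluminium box, fixed on a stand, leaning 25 degrees to the operator. Origin: centre of its underside; z is the leaning box's normal, x runs up the slope to the rear, y left along the front edge. Outside 154 x 124 mm, walls 7 mm, rim at z = 58 with rubber gasket, inner floor at z = 6. In front (x -113 to -77) a grey housing, top at z = 58, carries button and, in its middle, a steel catch 85 high
- lid_hinge (a point): middle of the lid's hinge line at the chamber's rear rim (80 mm behind and 66 mm above the chamber's origin), axes as the chamber's; the hinge line runs along y. The grey lid reaches 158 mm from it, is 128 mm wide and 8 mm thick; its outer face is 4 mm above the hinge line
- nest (a point): centre of the nest on the chamber's inner floor, axes as the chamber's. 88 mm long (x: black stop rail 12 mm high in front, wall behind), 58 mm wide (y: black side rails 6 mm high); side walls 51 mm off the middle line. The housing lies lengthways along x, either end to the front, and may slide 4 mm down to the stop rail. The tool must lean with the chamber, as the open lid stands close behind
- housing_center (a point): centre (half-way up) of the loose sensor housing, a grey aluminium block 80 (its x) x 46 (y) x 34 (z) mm, 0.15 to 0.3 kg, with a round 18 mm port stub on its +x end (the last 10 mm of the length) and a dark plate on top. It lies on the bench in front of the chamber; grasp it across the 46 mm
- button_top (a point): middle of the top of the round black release button, 23 mm across, at the chamber's right front corner, 26 mm above the grey housing; z points out of it (the chamber's z). It moves 7 mm straight in: about 2.5 N to start, 5.5 N fully in, which frees the lid; it springs back, and dips by itself while the lid snaps shut
- button (a joint): travel of the release button, 0 out to 0.007 m fully in
- lid (a joint): opening angle of the lid about its rear hinge: 0 tight on the gasket, about 0.035 rad held by the catch (6 mm gap at the front), 1.83 rad fully open against its stop. A spring opens it; 2 to 4 N near the front edge push it down, 7 to 10 N at the end snap it under the catch (push on until it is below 0.03)
- lid_push (a point): a free spot on the lid's outer face beside the T-handle, 140 mm from the hinge line and 40 mm left of the middle, good for pushing the lid shut; z is the lid's outward normal, x points from the front edge to the hinge. Hazards: a laser head hangs behind the chamber, near face 0.75 m ahead of the robot, lower edge 0.42 m up; a lift stage 0.26 m high stands on its left
- handle_grip (a point): centre of the bar of the black T-handle on the lid, moves with it. Bar 90 mm long (its x) x 14 wide (y) x 16 high (z, the lid's outward normal), its underside 26 mm off the lid; it turns about z through this point, 108 mm from the hinge line, mid-width of the lid. The bar runs front to rear when released, crosswise (parallel to the front edge) when tight
- t_handle (a joint): turn of the T-handle: near 0 released, 1.5 rad is its stop, fully home; grows clockwise as seen from outside the lid; takes up to 0.25 N m; stays where it is left. It draws the lid tight only when the catch already holds the lid, and must be near 0 while the lid closes
- screwdriver_mid (a point): loose screwdriver with an orange handle, 189 mm long, lying right of the chamber; a bystander, origin at its middle
- block_long_mid (a point): loose aluminium setting block 30 x 50 x 20 mm, near the left front; a bystander, origin at its centre
- block_cube_mid (a point): loose aluminium setting block 30 x 30 x 30 mm, near the left front; a bystander, origin at its centre
Not all that is in view belongs to the job. There is more than one size of the part that bears housing_center; the job needs the larger.

How it is judged:
On the way, in this order (a step that is already met when the one before it is completed fails the run):
1. the release button is pressed (value of joint button above 0.005 m).
2. the lid stands open (value of joint lid above 1.6 rad), for 0.2 s.
3. the housing rests flat in the nest, released (x of housing_center in the frame of chamber between 0.014 and 0.038 m and y of housing_center in the frame of chamber between -0.011 and 0.011 m and z of housing_center in the frame of chamber between 0.016 and 0.029 m and angle between the z axis of housing_center and the z axis of chamber, either way round below 0.15 rad and angle between the x axis of housing_center and the x axis of chamber, either way round below 0.25 rad and contact force between the fingers and housing below 0.1 N and linear speed of housing below 0.03 m/s and value of joint lid above 1 rad), for 0.2 s.
4. the lid is pushed down to its catch, the T-handle still released (value of joint lid below 0.05 rad and value of joint t_handle below 0.4 rad), for 0.1 s.
5. the T-handle is turned home and the lid is tight (value of joint t_handle above 1.25 rad and value of joint lid below 0.016 rad), for 0.2 s.
At the end, for the whole second after the job is handed in: the housing lies at rest in the nest (centre within 12 mm along and 11 mm across of the nest's centre, flat on the floor and within 0.25 rad of lengthways), the T-handle is turned at least 1.25 rad, the lid is within 0.016 rad of fully tight, and the button is out again (all of step 5 and x of housing_center in the frame of chamber between 0.014 and 0.038 m and y of housing_center in the frame of chamber between -0.011 and 0.011 m and z of housing_center in the frame of chamber between 0.016 and 0.029 m and angle between the z axis of housing_center and the z axis of chamber, either way round below 0.15 rad and angle between the x axis of housing_center and the x axis of chamber, either way round below 0.25 rad and value of joint button below 0.003 m and linear speed of housing below 0.03 m/s); the robot touches nothing.
It fails at once if the housing is dropped (falls free faster than 0.6 m/s) (linear speed of housing above 0.6 m/s and contact force between the fingers and housing below 0.01 N).
It fails at once if another loose thing is moved more than 40 mm (distance of any of screwdriver_mid, block_long_mid, block_cube_mid from where it was at the start of the episode above 0.04 m).
It also fails if it takes over 72 s, if anything falls off the work surface, if the arm or the gripper's body presses on something with over 40 N, if the wrist force passes 120 N, or if a joint passes its speed limit or range.

## Working session

There is one attempt and no reset: what is moved stays moved. The work goes in short steps, Python scripts to look and compute and a tool call to move; the robot and the scene stay as the last step left them, time stands still between calls to the robot, and variables do not carry over. Pictures are saved under pics/ and viewed, and the job is handed in when it is done.

Besides the shell and the picture viewer there is one more tool, called after ">>>" as name(argument=value, ...), one argument or row to a line, values as JSON. jog_arm: Moves the arm, as the interface text tells. Its arguments: {"type":"object","properties":{"motion":{"type":"array","items":{"type":"array","items":{"type":"number"}}},"squeeze":{"type":"number"}},"required":["motion"]}

```bash
mkdir -p pics; ls
python3 - <<'E'
from station import *
import cv2,numpy as np,pickle
s=sense(); print({k:np.round(v,4) for k,v in s.items()})
for n in ["scene","top","wrist"]:
    d=snapshot(n); cv2.imwrite(f"pics/{n}0.png",d["img"][:,:,::-1]); pickle.dump(d,open(f"{n}0.pkl","wb")); print(n,d["intrinsics"].tolist(),d["eye"],d["attitude"])
E
```

```text
pics
{'t': np.float64(0.0), 'q': array([-1.3755,  0.5285,  1.434 , -0.    ,  1.1814, -0.1785]), 'qd': array([-0.0004, -0.0005,  0.0007, -0.0019,  0.001 , -0.0002]), 'tau': array([ 9.00000e-04, -4.42349e+01, -1.78023e+01,  0.00000e+00,
        8.40000e-03,  0.00000e+00]), 'tcp_pos': array([ 0.2281, -0.5811,  0.2303]), 'tool_rot': array([ 0.9826,  0.1858, -0.    , -0.0011]), 'force': array([ 0.4369, -0.6734, -0.2415]), 'ft_torque': array([-0.0021, -0.003 , -0.011 ]), 'finger_gap': np.float64(0.9955)}
scene [[524.1699505161749, 0.0, 315.88076266028474], [0.0, 524.1699505161749, 235.45767785855736], [0.0, 0.0, 1.0]] [-0.25112219 -0.72790685  0.53018916] [ 0.73116972 -0.41636032  0.25855537 -0.4745356 ]
top [[517.4078634403292, 0.0, 321.0017417026355], [0.0, 517.4078634403292, 230.99152239636243], [0.0, 0.0, 1.0]] [ 0.44503776 -0.24371555  1.23010884] [ 0.7158297  -0.69699017  0.02824445 -0.03154036]
wrist [[335.24134765569414, 0.0, 318.12243245182424], [0.0, 335.24134765569414, 236.83911547614395], [0.0, 0.0, 1.0]] [ 0.29461974 -0.55484261  0.37388925] [ 0.81778534 -0.55740894 -0.08150423  0.11781118]
```

View pics/scene0.png

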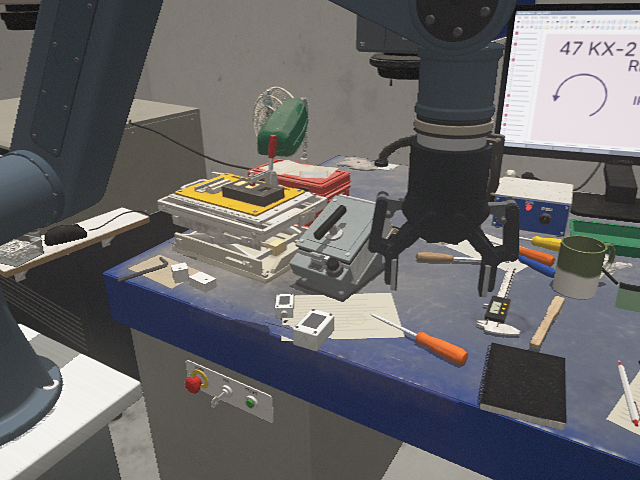

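View pics/top0.png

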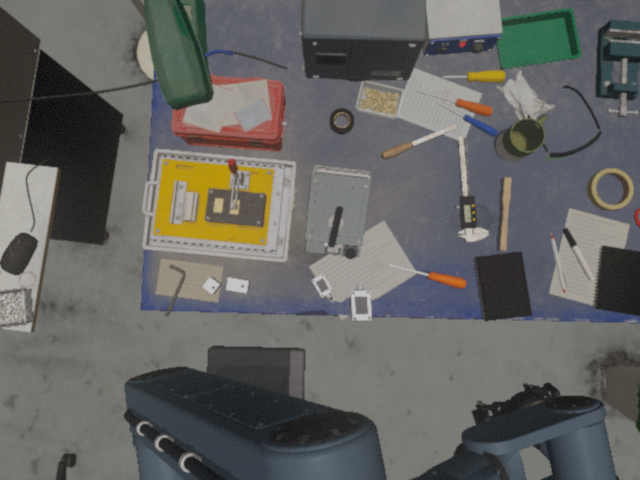

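View pics/wrist0.png

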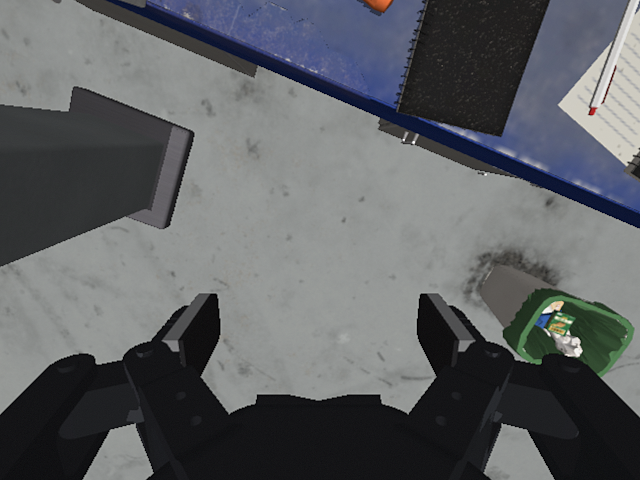

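```bash
cat > h.py <<'E'
import numpy as np,cv2,pickle
from scipy.spatial.transform import Rotation as R
def P(d,u,v,z=None,depth=None):
    K=d["intrinsics"];Rm=R.from_quat(d["attitude"]).as_matrix()
    ray=Rm@np.array([(u-K[0,2])/K[0,0],(v-K[1,2])/K[1,1],1.])
    if z is not None: s=(z-d["eye"][2])/ray[2]
    else:
        s=depth if depth is not None else np.median(d["depth"][int(v)-1:int(v)+2,int(u)-1:int(u)+2])
    return d["eye"]+s*ray
def proj(d,p):
    K=d["intrinsics"];Rm=R.from_quat(d["attitude"]).as_matrix()
    c=Rm.T@(np.asarray(p)-d["eye"]); return (K@c/c[2])[:2]
def crop(d,u0,v0,u1,v1,f,name):
    im=d["img"][v0:v1,u0:u1,::-1]; cv2.imwrite("pics/"+name,cv2.resize(im,None,fx=f,fy=f,interpolation=cv2.INTER_CUBIC))
def load(n): return pickle.load(open(n+".pkl","rb"))
def cloud(d):
    K=d["intrinsics"];Rm=R.from_quat(d["attitude"]).as_matrix()
    v,u=np.mgrid[0:480,0:640]; z=d["depth"]
    c=np.stack([(u-K[0,2])/K[0,0]*z,(v-K[1,2])/K[1,1]*z,z],-1)
    return c@Rm.T+d["eye"]
E
python3 - <<'E'
from h import *
d=load("top0"); crop(d,290,150,490,330,4,"top_c.png")
d=load("scene0"); crop(d,250,180,450,370,4,"scene_c.png")
E
```

```text
(no output)
```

View pics/top_c.png

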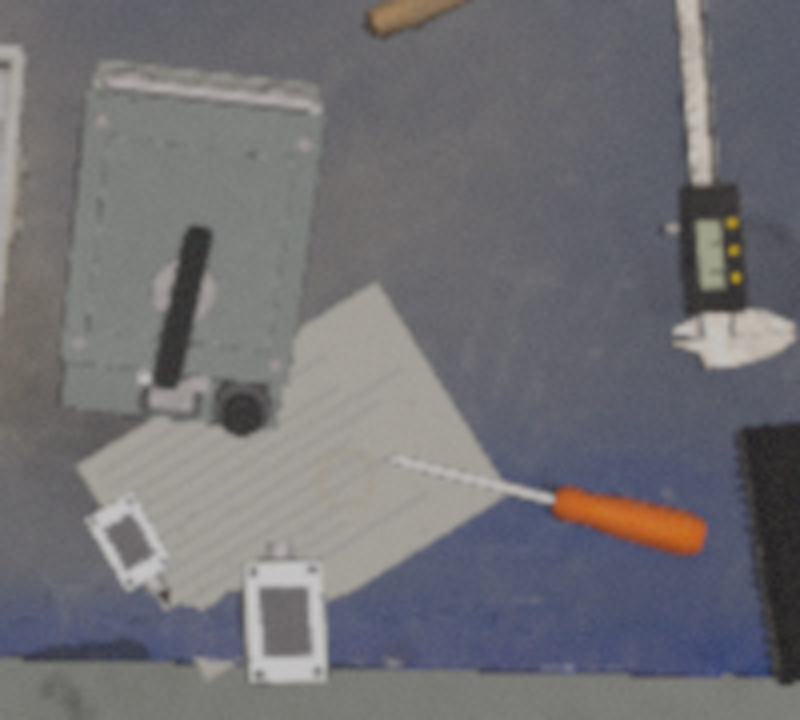

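View pics/scene_c.png

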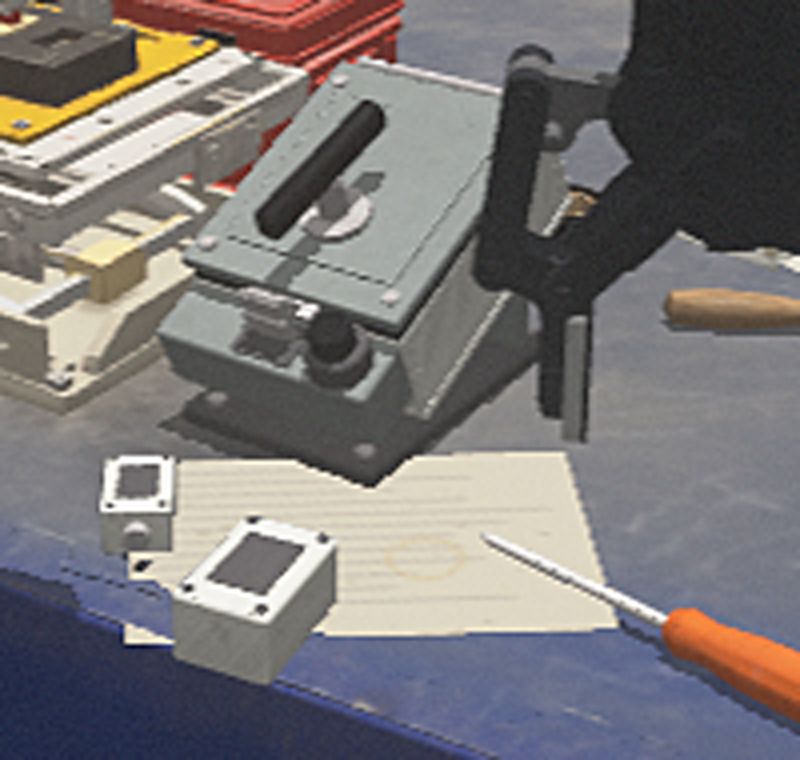

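Run:
```python
from h import *
d=load("top0"); c=cloud(d)
f=lambda u,v:(290+u/4,150+v/4)
print("housing corners z.034")
pts=[P(d,*f(u,v),z=.034) for u,v in [(247,563),(325,563),(327,683),(248,683)]]
for p in pts: print(p.round(4))
print("mid",np.mean(pts,0).round(4)," stubtip",P(d,*f(277,545),z=.017).round(4))
print("depth top", c[300:310,358:364,2].mean(), "table", c[300:303,395:400,2].mean())
for n,(u,v) in dict(rl=(100,100),rr=(318,118),fl=(72,350),fr=(285,368)).items():
    print(n,c[int(150+v/4),int(290+u/4)].round(4))
# lid plane
m=c[180:235,312:365].reshape(-1,3)
m=m[(m[:,2]>.08)]
for it in range(5):
    A=np.c_[m[:,:2],np.ones(len(m))]; k=np.linalg.lstsq(A,m[:,2],rcond=None)[0]; r=m[:,2]-A@k; m=m[abs(r)<max(.003,2*r.std())]
n=np.array([-k[0],-k[1],1]);n/=np.linalg.norm(n);print("normal",n,"tilt",np.degrees(np.arccos(n[2])),"dir",np.degrees(np.arctan2(n[1],n[0])),k,r.std(),len(m))
u,v=f(240,405);print("button",c[int(v)-1:int(v)+2,int(u)-1:int(u)+2].reshape(-1,3).mean(0))
for uv in [(200,235),(165,378)]: print("bar",c[int(f(*uv)[1]),int(f(*uv)[0])])
for uv in [(100,65),(322,105),(65,408),(275,425)]: print("edge",P(d,*f(*uv)).round(4))
# laser / stage
```

```text
housing corners z.034
[ 0.4105 -0.3111  0.034 ]
[ 0.4117 -0.3558  0.034 ]
[ 0.3436 -0.3582  0.034 ]
[ 0.3424 -0.3131  0.034 ]
mid [ 0.3771 -0.3346  0.034 ]  stubtip [ 0.4209 -0.3293  0.017 ]
depth top 0.056521491913332694 table 0.0836248412752674
rl [ 0.6566 -0.2214  0.1414]
rr [ 0.65   -0.3361  0.1467]
fl [ 0.5277 -0.2087  0.0875]
fr [ 0.5195 -0.3259  0.091 ]
normal [-0.38397171  0.03527314  0.92267087] tilt 22.680278172240705 dir 174.75131805194596 [ 0.41615242 -0.03822938 -0.13453636] 0.0020040788553573013 2406
button [ 0.49900828 -0.30209812  0.09132746]
bar [ 0.58444591 -0.27570267  0.16258968]
bar [ 0.51094687 -0.25934361  0.13092426]
edge [ 0.6835 -0.2201  0.1037]
edge [ 0.6594 -0.3407  0.1291]
edge [ 0.498  -0.203   0.0039]
edge [ 0.4892 -0.3238  0.0589]
```

Run:
```python
from h import *
for n in ["top0","scene0"]:
    d=load(n); c=cloud(d); D=d["depth"]
    pts=[(420,200),(440,240),(395,300),(380,180),(380,300),(430,310),(330,300)] if n=="top0" else [(420,310),(400,360),(350,310),(470,270)]
    for u,v in pts: print(n,u,v,D[v,u],np.median(c[v-2:v+3,u-2:u+3].reshape(-1,3),0).round(4), (D[v-2:v+3,u-2:u+3]==0).sum())
```

```text
top0 420 200 1.2372084 [ 0.6298 -0.4712  0.0022] 0
top0 440 240 1.2282383 [ 0.5351 -0.5196  0.0027] 0
top0 395 300 1.2168381 [ 0.3908 -0.4153  0.002 ] 1
top0 380 180 1.2457982 [ 0.676  -0.3749  0.0014] 0
top0 380 300 1.2176094 [ 0.3898 -0.3798  0.0026] 0
top0 430 310 1.2125226 [ 0.3697 -0.4973  0.0026] 0
top0 330 300 1.2205166 [ 0.3865 -0.2622  0.0021] 0
scene0 420 310 0.97124505 [ 0.5462 -0.4567 -0.0007] 0
scene0 400 360 0.83636665 [ 0.3931 -0.4831  0.    ] 0
scene0 350 310 0.9708886 [ 4.822e-01 -3.453e-01 -3.000e-04] 0
scene0 470 270 1.1048915 [ 7.460e-01 -4.915e-01 -5.000e-04] 0
```

Run:
```python
from h import *
for nm,box,off in [("top0",(313,362,182,232),0),("scene0",(305,360,215,250),0)]:
    d=load(nm); c=cloud(d); u0,u1,v0,v1=box
    m=c[v0:v1,u0:u1].reshape(-1,3); z=d["depth"][v0:v1,u0:u1].ravel(); m=m[z>0]
    # ransac plane
    rng=np.random.default_rng(0);best=0
    for _ in range(500):
        a=m[rng.choice(len(m),3,False)]; n=np.cross(a[1]-a[0],a[2]-a[0]); L=np.linalg.norm(n)
        if L<1e-6: continue
        n/=L; s=abs((m-a[0])@n)<.002
        if s.sum()>best: best=s.sum();S=s
    q=m[S]; ce=q.mean(0); n=np.linalg.svd(q-ce)[2][2]; n*=np.sign(n[2])
    print(nm,best,len(m),"n",n.round(4),"tilt",np.degrees(np.arccos(n[2])).round(2),"yaw",np.degrees(np.arctan2(-n[1],-n[0])).round(2),"c",ce.round(4))
    if nm=="top0":
        f=lambda u,v:(290+u/4,150+v/4)
        def ip(u,v):
            K=d["intrinsics"];ray=P(d,*f(u,v),depth=1.)-d["eye"]; s=((ce-d["eye"])@n)/(ray@n); return d["eye"]+s*ray
        for uv in [(97,88),(323,112),(65,360),(291,383)]: print(uv,ip(*uv).round(4))
    for k in range(3): pass
d=load("top0"); c=cloud(d)
for uv in [(240,405),(245,408),(236,402),(195,250),(170,370),(175,400)]:
    u,v=290+uv[0]/4,150+uv[1]/4; w=c[int(v)-1:int(v)+2,int(u)-1:int(u)+2].reshape(-1,3); w=w[w[:,2]<1]; print(uv,np.median(w,0).round(4),w[:,2].round(3))
```

```text
top0 1413 2443 n [-0.3879  0.0356  0.921 ] tilt 22.93 yaw -5.25 c [ 0.5954 -0.2695  0.1238]
(97, 88) [ 0.6614 -0.2198  0.1497]
(323, 112) [ 0.6516 -0.3395  0.1502]
(65, 360) [ 0.5208 -0.2051  0.0899]
(291, 383) [ 0.5114 -0.33    0.0908]
scene0 1096 1914 n [-0.3939  0.0447  0.9181] tilt 23.35 yaw -6.47 c [ 0.5609 -0.269   0.1076]
(240, 405) [ 0.499  -0.3022  0.0903] [0.091 0.09  0.092 0.09  0.09  0.095 0.089 0.09  0.095]
(245, 408) [ 0.4968 -0.3042  0.0908] [0.09  0.095 0.093 0.09  0.095 0.094 0.085 0.091 0.087]
(236, 402) [ 0.5012 -0.2999  0.0901] [0.088 0.084 0.09  0.09  0.091 0.09  0.09  0.09  0.09 ]
(195, 250) [ 0.5762 -0.2718  0.1602] [0.159 0.162 0.162 0.159 0.161 0.161 0.156 0.16  0.159]
(170, 370) [ 0.5151 -0.2613  0.1333] [0.132 0.133 0.133 0.134 0.134 0.134 0.135 0.131 0.133]
(175, 400) [ 0.5    -0.2645  0.0938] [0.093 0.094 0.092 0.094 0.097 0.091 0.093 0.094 0.096]
```

>>> jog_arm(
  motion=[
    [2.2,2.8,0,6.9,0],
    [2.2,2.8,0,6.9,0],
    [2.2,2.8,0,6.9,0],
    [2.2,2.8,0,6.9,0],
    [2.2,2.8,0,6.9,0],
    [2.2,2.8,0,6.9,0],
    [2.2,2.8,0,6.9,0],
    [2.2,2.8,0,6.9,0],
    [2.2,2.8,0,6.9,0],
    [2.2,2.8,0,6.9,0],
  ],
)

```text
t: 0.98
tcp_pos: [0.4488, -0.2954, 0.2273]
tool_rot: [0.691, 0.722, -0.0, -0.0]
force: [1.4, -0.4, -0.2]
finger_gap: 0.999
```

>>> jog_arm(
  motion=[
    [-0.2,-0.4,-3.5,-2.5,0],
    [-0.2,-0.4,-3.5,0,0],
    [0,0,-1.0,0,0],
    [0,0,0,0,0],
  ],
)

```text
t: 1.32
tcp_pos: [0.4515, -0.2952, 0.1469]
tool_rot: [0.701, 0.713, 0.001, 0.003]
force: [0.2, 0.4, 0.7]
finger_gap: 1.002
```

Run:
```python
from station import *
from h import *
for n in ["scene","top"]:
    d=snapshot(n); pickle.dump(d,open(f"{n}1.pkl","wb"))
    if n=="scene": crop(d,230,150,430,340,4,"s1.png")
    else: crop(d,290,150,450,310,5,"t1.png")
s=sense();print(s["tcp_pos"],s["tool_rot"],s["force"])
```

```text
[ 0.45201282 -0.29632207  0.14864592] [0.7011935  0.7129562  0.00109406 0.00446468] [-0.04486913 -0.22257942  0.11350027]
```

View pics/s1.png

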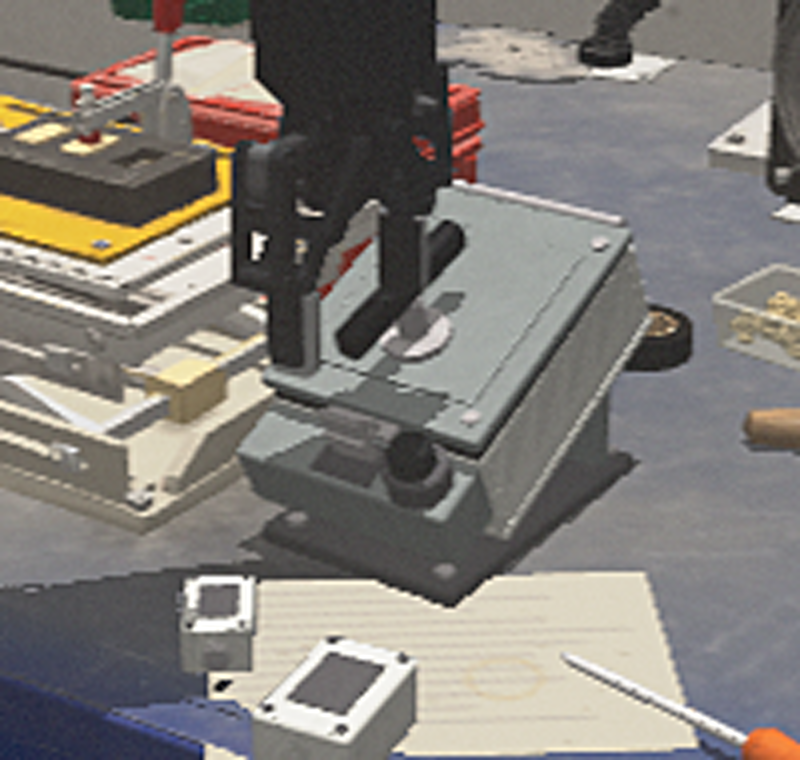

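View pics/t1.png

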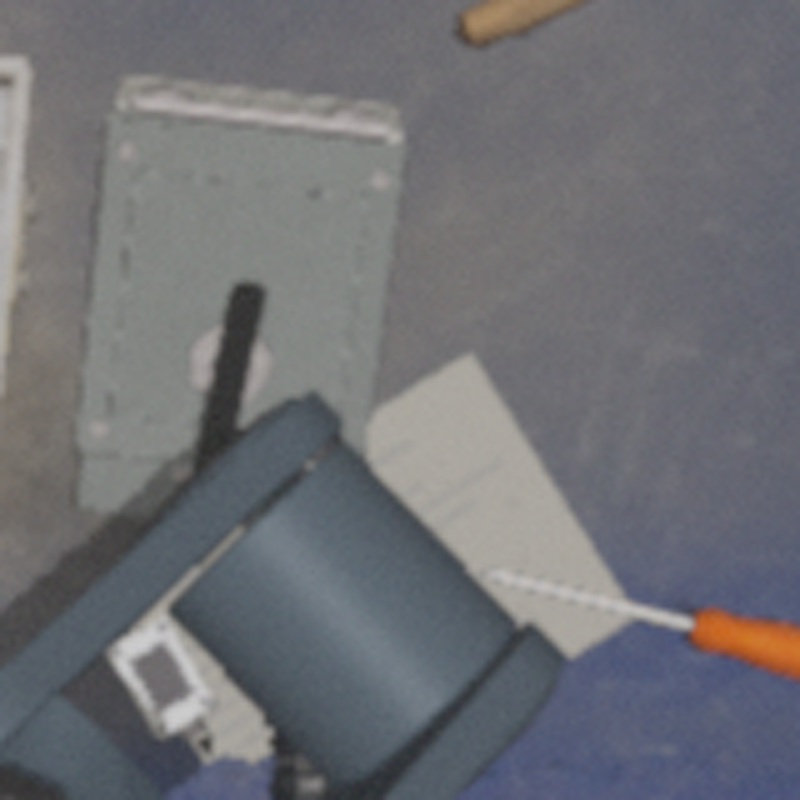

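>>> jog_arm(
  motion=[
    [-0.7,-0.7,-2.5,0,0],
    [0,0,-2.5,0,0],
    [0,0,0,0,0],
  ],
)

```text
t: 1.67
tcp_pos: [0.4479, -0.3075, 0.1023]
tool_rot: [0.701, 0.713, 0.001, 0.011]
force: [-0.6, 0.6, 0.6]
finger_gap: 0.999
```

Run:
```python
from station import *
from h import *
d=snapshot("scene"); crop(d,260,190,380,290,6,"s2.png")
s=sense();print(s["tcp_pos"],s["tool_rot"],s["force"])
```

```text
[ 0.44877598 -0.30838004  0.10410657] [0.70121402 0.71284575 0.00075244 0.01221749] [ 0.87123128  1.08937369 -0.09204435]
```

View pics/s2.png

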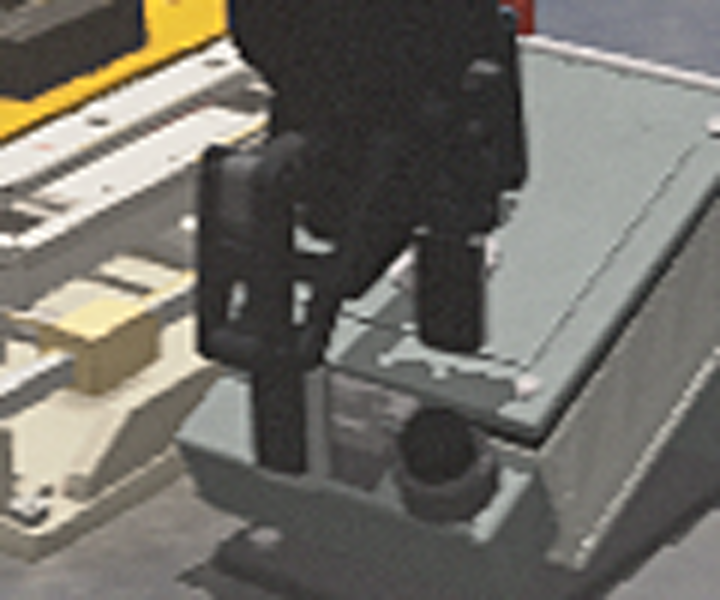

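Run:
```python
from h import *
d=load("scene1")
for p in [(.4988,-.308,.117),(.497,-.303,.089),(.494,-.303,.089),(.398,-.308,.117),(.4988,-.308,.089)]:
    print(p,((proj(d,p)-[260,190])*6).round())
# button from scene
K=1
for uv in [(440,425)]: 
    print(P(d,260+440/6,190+428/6,z=.089))
```

```text
(0.4988, -0.308, 0.117) [461. 332.]
(0.497, -0.303, 0.089) [444. 413.]
(0.494, -0.303, 0.089) [439. 417.]
(0.398, -0.308, 0.117) [284. 469.]
(0.4988, -0.308, 0.089) [461. 414.]
[ 0.48767122 -0.30700396  0.089     ]
```

>>> jog_arm(
  motion=[
    [-0.7,0.4,-0.8,0,0],
    [0,0,-0.8,0,0],
    [0,0,-0.4,0,0],
    [0,0,0,0,0],
  ],
)

```text
t: 2.05
tcp_pos: [0.4452, -0.3089, 0.0898]
tool_rot: [0.702, 0.712, 0.001, 0.019]
force: [-0.7, -0.6, 0.4]
finger_gap: 1.001
```

>>> jog_arm(
  motion=[
    [-0.5,0.4,-0.6,0,0],
    [-0.2,0.3,-0.6,0,0],
    [0,0,-0.4,0,0],
  ],
)

```text
t: 2.3
tcp_pos: [0.44, -0.3036, 0.0758]
tool_rot: [0.702, 0.712, 0.0, 0.022]
force: [-0.2, 0.3, -0.0]
finger_gap: 0.999
```

>>> jog_arm(
  motion=[
    [0,0,-0.5,0,0],
    [0,0,-0.5,0,0],
  ],
)

```text
t: 2.47
tcp_pos: [0.441, -0.304, 0.0658]
tool_rot: [0.702, 0.712, 0.001, 0.024]
force: [1.2, 0.1, 5.5]
finger_gap: 1.0
```

>>> jog_arm(
  motion=[
    [0,0,-0.4,0,0],
    [0,0,-0.4,0,0],
  ],
)

```text
t: 2.63
tcp_pos: [0.4419, -0.3045, 0.0624]
tool_rot: [0.701, 0.712, 0.001, 0.026]
force: [-17.2, 9.9, 61.6]
finger_gap: 1.002
```

Run:
```python
from station import *
from h import *
d=snapshot("scene"); crop(d,240,130,400,290,4,"s3.png")
s=sense();print(s["tcp_pos"],s["tool_rot"],s["force"])
```

```text
[ 0.44181009 -0.30443057  0.06286504] [0.70130509 0.71236356 0.00089142 0.02661824] [-10.18709204   7.23160422  39.84651523]
```

View pics/s3.png

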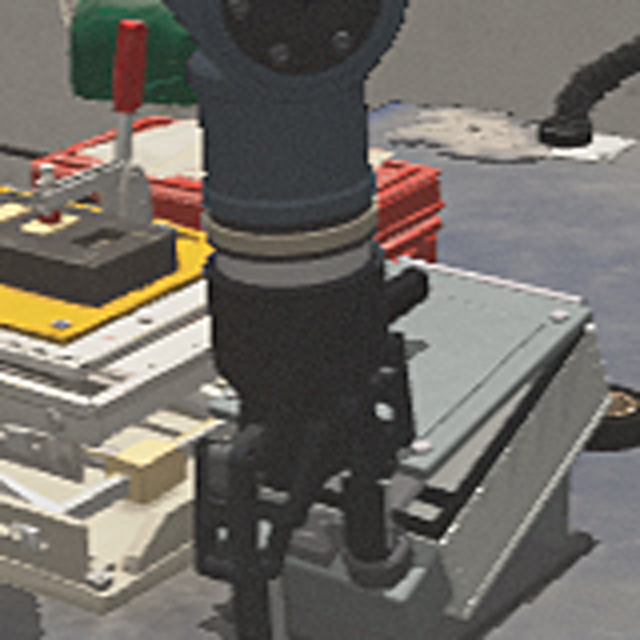

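>>> jog_arm(
  motion=[
    [-1.0,0,1.0,0,0],
    [-2.5,0,1.5,0,0],
    [-2.5,0,2.5,0,0],
    [-1.0,0,3.5,0,0],
    [0,0,3.5,0,0],
    [0,0,0,0,0],
  ],
)

```text
t: 3.18
tcp_pos: [0.3687, -0.3034, 0.1865]
tool_rot: [0.701, 0.713, 0.001, 0.026]
force: [0.3, -1.5, -0.3]
finger_gap: 1.0
```

Run:
```python
from station import *
from h import *
d=snapshot("scene"); pickle.dump(d,open("scene4.pkl","wb")); cv2.imwrite("pics/s4.png",d["img"][:,:,::-1])
d=snapshot("top"); pickle.dump(d,open("top4.pkl","wb")); crop(d,290,150,450,330,4,"t4.png")
s=sense();print(s["tcp_pos"],s["tool_rot"],s["force"],s["q"])
```

```text
[ 0.36734453 -0.3011404   0.18252165] [0.70040134 0.71341444 0.00142173 0.02181223] [-0.16954958  0.36789795 -0.64536297] [-0.92861119  0.38786345  1.88282773  0.01280204  0.82825063 -0.95547435]
```

View pics/s4.png

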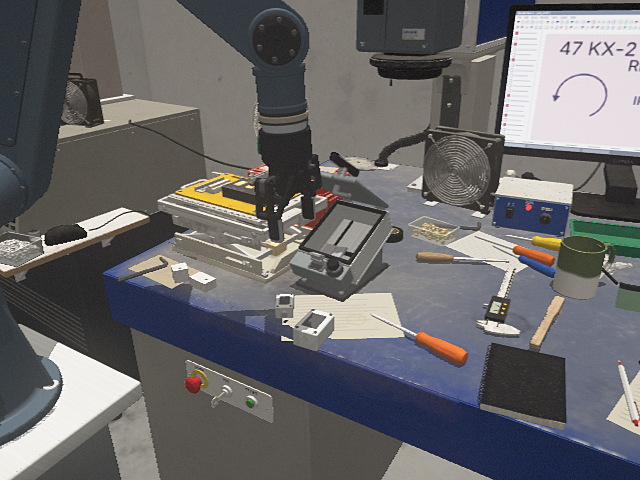

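View pics/t4.png

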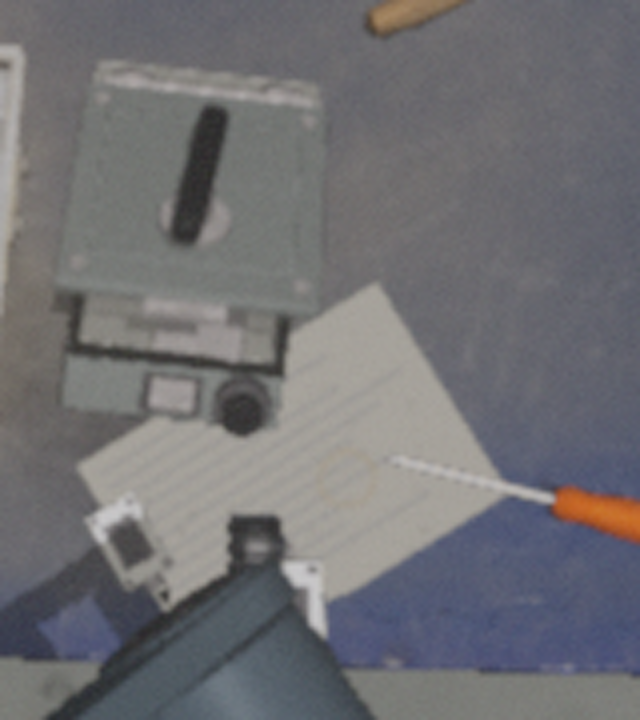

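>>> jog_arm(
  motion=[
    [0.1,-0.4,0,7.1,60],
    [0.1,-0.4,0,7.1,60],
    [0.1,-0.4,0,7.1,60],
    [0.1,-0.4,0,7.1,60],
    [0.1,-0.4,0,7.1,60],
    [0.1,-0.4,0,7.1,60],
    [0,-0.3,0,7.1,60],
    [0,-0.3,0,7.1,60],
    [0,-0.3,-1,7.1,60],
    [0,0,-1,7.1,60],
  ],
)

```text
t: 4.12
tcp_pos: [0.3703, -0.3274, 0.1441]
tool_rot: [0.148, 0.989, 0.017, 0.003]
force: [-0.1, -0.0, -0.6]
finger_gap: 0.77
```

>>> jog_arm(
  motion=[
    [0,0,-1,7.1,60],
    [0,0,-1,7.1,60],
    [0,0,-1,7.1,60],
    [0,0,0,0,60],
    [0,0,0,0,60],
    [0,0,0,0,60],
  ],
)

```text
t: 4.62
tcp_pos: [0.3671, -0.321, 0.0998]
tool_rot: [-0.038, 0.999, 0.027, -0.008]
force: [0.3, -0.3, 0.1]
finger_gap: 0.765
```

Run:
```python
from station import *
from h import *
d=snapshot("top"); pickle.dump(d,open("top5.pkl","wb")); crop(d,290,150,450,330,4,"t5.png")
d=snapshot("scene"); crop(d,260,230,380,360,5,"s5.png")
d=snapshot("wrist"); pickle.dump(d,open("wrist5.pkl","wb"));cv2.imwrite("pics/w5.png",d["img"][:,:,::-1])
s=sense();print(s["tcp_pos"],s["tool_rot"],s["force"],s["q"],s["finger_gap"]); print(R.from_quat(s["tool_rot"]).as_matrix().round(4))
```

```text
[ 0.36754345 -0.32176541  0.10103673] [-0.03818393  0.99891207  0.02584266 -0.00698742] [-0.68755646 -1.16061851  0.39208138] [-0.95851378  0.5739276   1.85325314  0.02356536  0.76555032 -2.62313256] 0.7650992979436406
[[-0.997  -0.0759 -0.0159]
 [-0.0766  0.9957  0.0511]
 [ 0.012   0.0522 -0.9986]]
```

View pics/w5.png

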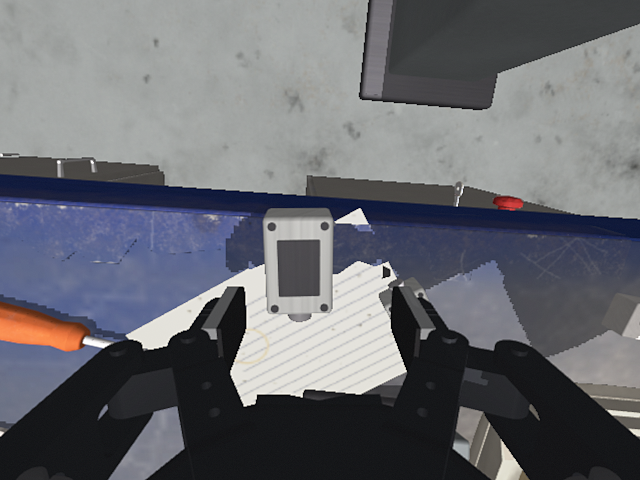

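View pics/s5.png

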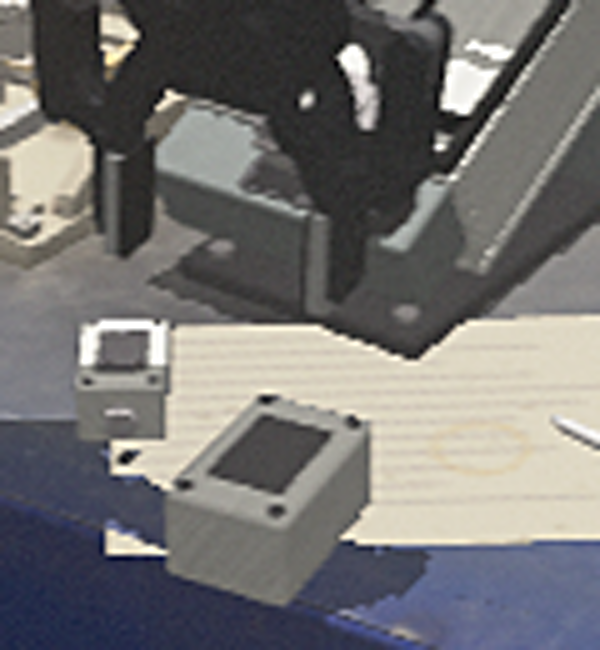

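>>> jog_arm(
  motion=[
    [0,0,0,0,60],
    [0,0,0,0,60],
    [0,0,0,0,60],
    [0,0,0,0,60],
  ],
)

```text
t: 5.1
tcp_pos: [0.3682, -0.3229, 0.1029]
tool_rot: [-0.037, 0.999, 0.024, -0.006]
force: [0.6, 0.2, 0.1]
finger_gap: 0.764
```

```bash
cat > st.py <<'E'
from station import *
from h import *
def show():
    s=sense(); M=R.from_quat(s["tool_rot"]).as_matrix()
    print("t",round(float(s["t"]),2),"tcp",s["tcp_pos"].round(4),"z",M[:,2].round(4),"yaz",np.degrees(np.arctan2(M[1,1],M[0,1])).round(2),"F",s["force"].round(1),"gap",round(float(s["finger_gap"]),3),"q",s["q"].round(3)); return s
if __name__=="__main__": show()
E
python3 st.py
```

```text
t 5.1 tcp [ 0.3682 -0.3229  0.1029] z [-0.0134  0.0475 -0.9988] yaz 94.23 F [0.6 0.2 0.1] gap 0.764 q [-0.959  0.57   1.852  0.024  0.766 -2.621]
```

Run:
```python
from h import *
d=load("wrist5"); crop(d,220,180,380,340,4,"w5c.png")
for uv in [(266,210),(331,210),(333,313),(266,314)]: print(P(d,*uv,z=.034).round(4))
```

```text
[ 0.34   -0.3528  0.034 ]
[ 0.3373 -0.3115  0.034 ]
[ 0.4102 -0.3038  0.034 ]
[ 0.4131 -0.3503  0.034 ]
```

View pics/w5c.png

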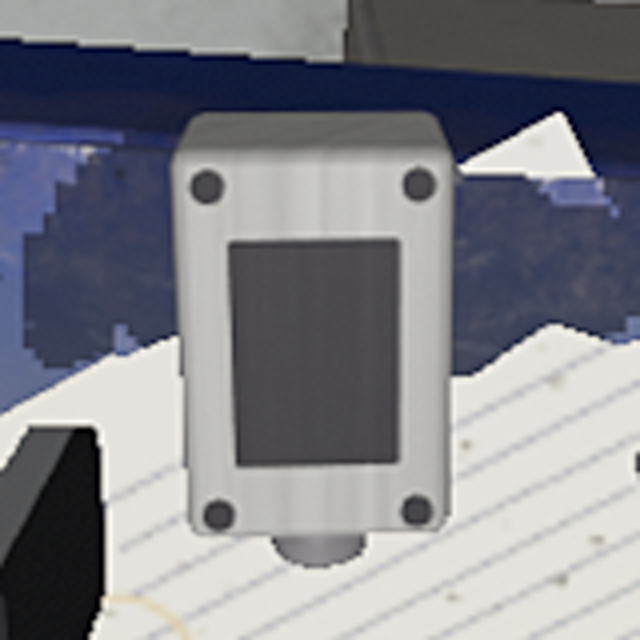

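Run:
```python
from h import *
d=load("wrist5")
pp=[P(d,*uv,z=.034) for uv in [(264.2,218.5),(332.7,217.5),(331.9,312.2),(267.7,313)]]
for p in pp: print(p.round(4))
m=np.mean(pp,0);a=(pp[2]+pp[3]-pp[0]-pp[1])/2;print(m,np.degrees(np.arctan2(a[1],a[0])),np.linalg.norm(a))
```

```text
[ 0.3456 -0.3537  0.034 ]
[ 0.3421 -0.31    0.034 ]
[ 0.4096 -0.3046  0.034 ]
[ 0.4123 -0.3491  0.034 ]
[ 0.37739064 -0.32936735  0.034     ] 4.237732846981482 0.06730307403491141
```

>>> jog_arm(
  motion=[
    [0.2,-0.6,0,-1.2,60],
    [0.2,-0.4,-1.5,0,60],
    [0,0,-1.5,0,60],
    [0,0,-1.0,0,60],
    [0,0,0,0,60],
  ],
)

```text
t: 5.52
tcp_pos: [0.3743, -0.3369, 0.0637]
tool_rot: [-0.024, 1.0, 0.02, -0.003]
force: [0.2, 0.6, 0.1]
finger_gap: 0.765
```

```bash
python3 st.py
```

```text
t 5.52 tcp [ 0.3743 -0.3369  0.0637] z [-0.0074  0.0408 -0.9991] yaz 92.72 F [0.2 0.6 0.1] gap 0.765 q [-0.965  0.652  1.844  0.027  0.684 -2.605]
```

>>> jog_arm(
  motion=[
    [-0.1,0.4,-1.5,0,60],
    [0,0,-1.5,0,60],
    [0,0,-1.0,0,60],
    [0,0,-0.4,0,60],
    [0,0,0,0,60],
  ],
)

```text
t: 5.93
tcp_pos: [0.3745, -0.3349, 0.0191]
tool_rot: [-0.023, 1.0, 0.019, -0.002]
force: [-0.3, -0.6, 0.4]
finger_gap: 0.762
```

Run:
```python
from st import *
d=snapshot("wrist"); crop(d,160,160,480,400,2,"w6.png"); show()
```

```text
t 5.98 tcp [ 0.3746 -0.3351  0.0194] z [-0.0051  0.0377 -0.9993] yaz 92.59 F [-0.3 -0.5 -0.3] gap 0.766 q [-0.963  0.735  1.864  0.032  0.577 -2.606]
```

View pics/w6.png

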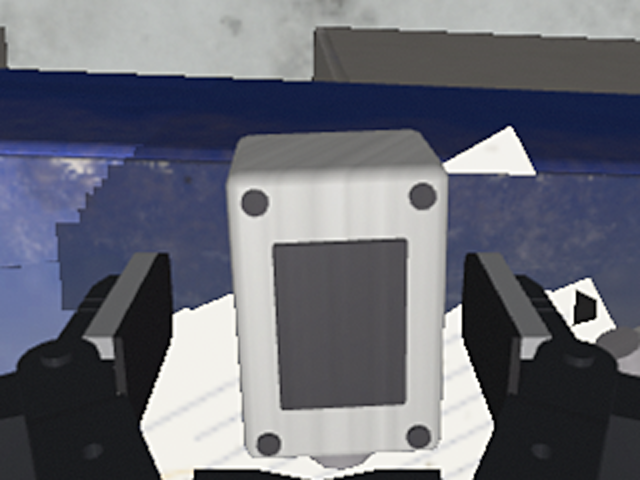

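>>> jog_arm(
  motion=[
    [-0.4,0.4,-0.5,0,60],
    [-0.2,0,-0.4,0,60],
    [0,0,0,0,60],
  ],
)

```text
t: 6.23
tcp_pos: [0.3688, -0.3317, 0.0113]
tool_rot: [-0.023, 1.0, 0.017, -0.001]
force: [0.6, -0.6, 0.8]
finger_gap: 0.764
```

>>> jog_arm(
  motion=[
    [0,0,-0.1,0,255],
    [0,0,0,0,255],
    [0,0,0,0,255],
    [0,0,0,0,255],
    [0,0,0,0,255],
    [0,0,0,0,255],
    [0,0,0,0,255],
  ],
  squeeze=70,
)

```text
t: 6.82
tcp_pos: [0.3686, -0.3314, 0.0111]
tool_rot: [-0.023, 1.0, 0.017, -0.001]
force: [0.1, -0.6, -2.6]
finger_gap: 0.522
```

Run:
```python
from st import *
d=snapshot("wrist"); crop(d,160,160,480,400,2,"w7.png"); show()
```

```text
t 6.87 tcp [ 0.3685 -0.3314  0.0111] z [-0.0033  0.035  -0.9994] yaz 92.62 F [-0.2 -0.3 -1.8] gap 0.522 q [-0.969  0.748  1.885  0.033  0.539 -2.614]
```

View pics/w7.png

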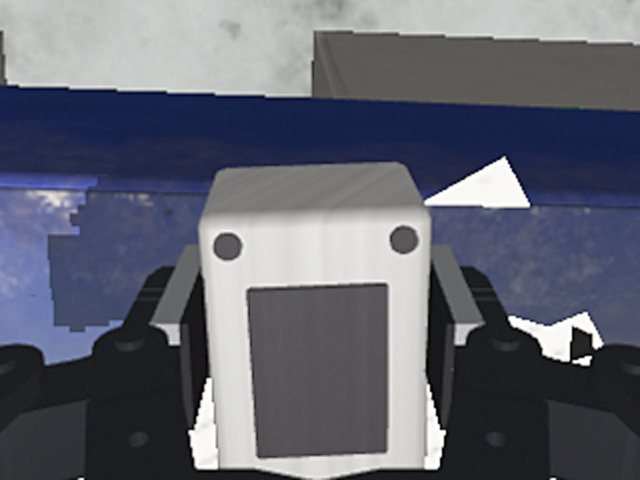

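>>> jog_arm(
  motion=[
    [0,0,1.5,0,255],
    [0,0,2.5,0,255],
    [0,0,3,0,255],
    [0,-1,3,-7,255],
    [0,-2,3,-7,255],
    [0,-3,3,-7,255],
    [0,-3,3,-7,255],
    [0,-3,3,-7,255],
    [0,-3,2,-7,255],
    [0,-3,0,-7,255],
  ],
)

```text
t: 7.7
tcp_pos: [0.3626, -0.5011, 0.259]
tool_rot: [0.403, 0.915, 0.03, 0.006]
force: [1.2, -1.5, -2.5]
finger_gap: 0.53
```

```bash
python3 st.py
```

```text
t 7.7 tcp [ 0.3626 -0.5011  0.259 ] z [ 0.0355  0.0497 -0.9981] yaz 42.4 F [ 1.2 -1.5 -2.5] gap 0.53 q [-1.151  0.499  1.403  0.055  1.271 -1.908]
```

>>> jog_arm(
  motion=[
    [1.3,-2.8,1,-6,255],
    [1.3,-2.8,1,-6,255],
    [1.3,-2.8,1,-6,255],
    [1.5,-3.5,0.5,0,255],
    [1.5,-3.5,0.5,0,255],
    [1.5,-3.5,0.5,0,255],
    [1.5,-3.5,0.5,0,255],
  ],
)

```text
t: 8.28
tcp_pos: [0.458, -0.7295, 0.3098]
tool_rot: [0.553, 0.833, 0.031, 0.006]
force: [1.4, -1.5, -1.8]
finger_gap: 0.526
```

```bash
python3 st.py
```

```text
t 8.28 tcp [ 0.458  -0.7295  0.3098] z [ 0.0442  0.0452 -0.998 ] yaz 22.83 F [ 1.4 -1.5 -1.8] gap 0.526 q [-1.16   0.88   0.513  0.06   1.772 -1.548]
```

>>> jog_arm(
  motion=[
    [1.2,-2.7,0,0,255],
    [1.2,-2.7,0,0,255],
    [1.2,-2.7,0,0,255],
    [1.2,-2.7,0,0,255],
  ],
)

```text
t: 8.62
tcp_pos: [0.479, -0.7926, 0.2728]
tool_rot: [0.554, 0.832, 0.029, 0.014]
force: [-0.1, -0.6, -0.2]
finger_gap: 0.527
```

```bash
python3 st.py
```

```text
t 8.62 tcp [ 0.479  -0.7926  0.2728] z [ 0.0564  0.0328 -0.9979] yaz 22.65 F [-0.1 -0.6 -0.2] gap 0.527 q [-1.168  1.055  0.222  0.068  1.873 -1.544]
```

>>> jog_arm(
  motion=[
    [1.2,-2.7,2.5,0,255],
    [1.2,-2.7,2.5,0,255],
    [1.2,-2.7,2.5,0,255],
    [1.2,-2.7,2.5,0,255],
  ],
)

```text
t: 8.95
tcp_pos: [0.4709, -0.8031, 0.3243]
tool_rot: [0.555, 0.83, 0.014, 0.049]
force: [-0.2, -0.4, -1.9]
finger_gap: 0.517
```

```bash
python3 st.py
```

```text
t 8.95 tcp [ 0.4709 -0.8031  0.3243] z [ 0.0967 -0.0307 -0.9948] yaz 22.58 F [-0.2 -0.4 -1.9] gap 0.517 q [-1.185  1.001  0.218  0.081  1.857 -1.551]
```

>>> jog_arm(
  motion=[
    [1.4,-3.4,1.5,0,255],
    [1.4,-3.4,1.5,0,255],
    [1.4,-3.4,1.5,0,255],
    [1.4,-3.4,1.5,0,255],
  ],
)

```text
t: 9.28
tcp_pos: [0.4694, -0.8347, 0.3563]
tool_rot: [0.554, 0.826, -0.016, 0.105]
force: [0.9, 0.5, -3.5]
finger_gap: 0.525
```

```bash
python3 st.py
```

```text
t 9.28 tcp [ 0.4694 -0.8347  0.3563] z [ 0.1566 -0.1424 -0.9773] yaz 22.82 F [ 0.9  0.5 -3.5] gap 0.525 q [-1.204  0.971  0.218  0.097  1.761 -1.566]
```

>>> jog_arm(
  motion=[
    [0.4,-3.7,1.5,0,255],
    [0.4,-3.7,1.5,0,255],
    [0.4,-3.7,1.5,0,255],
  ],
)

```text
t: 9.53
tcp_pos: [0.4443, -0.8708, 0.3712]
tool_rot: [0.55, 0.822, -0.036, 0.143]
force: [0.1, 0.6, -2.0]
finger_gap: 0.525
```

```bash
cat >> st.py <<'E'
    print(R.from_quat(sense()["tool_rot"]).as_matrix().round(3))
E
python3 st.py
```

```text
File "st.py", line 7
    print(R.from_quat(sense()["tool_rot"]).as_matrix().round(3))
IndentationError: unexpected indent
```

```bash
sed -i '$d' st.py; sed -i 's/    if __name/if __name/' st.py
cat >> st.py <<'E'
if __name__=="__main__":
    M=R.from_quat(sense()["tool_rot"]).as_matrix(); print(M.round(3)); tx=M[:,0]
    print("roll of jaw (y z-comp)",M[2,1].round(4),"pitch deg",np.degrees(np.arcsin(M[2,0])).round(2))
E
python3 st.py
```

```text
t 9.53 tcp [ 0.4443 -0.8708  0.3712] z [ 0.1948 -0.2161 -0.9567] yaz 23.17 F [ 0.1  0.6 -2. ] gap 0.525 q [-1.248  0.961  0.218  0.117  1.69  -1.609]
[[-0.353  0.915  0.195]
 [ 0.894  0.392 -0.216]
 [-0.274  0.098 -0.957]]
roll of jaw (y z-comp) 0.0979 pitch deg -15.9
```

>>> jog_arm(
  motion=[
    [0.6,-3.4,1.4,7,255],
    [0.6,-3.4,1.4,7,255],
    [0.6,-3.4,1.4,7,255],
    [0.6,-3.4,1.4,0,255],
  ],
)

```text
t: 9.87
tcp_pos: [0.4142, -0.9031, 0.3781]
tool_rot: [0.388, 0.901, -0.043, 0.191]
force: [-0.8, -0.4, -2.9]
finger_gap: 0.523
```

```bash
python3 st.py
```

```text
t 9.87 tcp [ 0.4142 -0.9031  0.3781] z [ 0.3107 -0.2265 -0.9232] yaz 44.19 F [-0.8 -0.4 -2.9] gap 0.523 q [-1.327  0.964  0.219  0.25   1.647 -2.026]
[[-0.626  0.715  0.311]
 [ 0.682  0.695 -0.226]
 [-0.378  0.07  -0.923]]
roll of jaw (y z-comp) 0.0701 pitch deg -22.21
```

>>> jog_arm(
  motion=[
    [0.6,-3.4,1.4,7,255],
    [0.6,-3.4,1.4,0,255],
  ],
)

```text
t: 10.03
tcp_pos: [0.4012, -0.9173, 0.3801]
tool_rot: [0.336, 0.916, -0.052, 0.212]
force: [-0.8, -0.4, -2.4]
finger_gap: 0.527
```

```bash
python3 st.py
```

```text
t 10.03 tcp [ 0.4012 -0.9173  0.3801] z [ 0.3524 -0.2384 -0.905 ] yaz 50.31 F [-0.8 -0.4 -2.4] gap 0.527 q [-1.358  0.968  0.219  0.299  1.625 -2.159]
[[-0.685  0.638  0.352]
 [ 0.594  0.769 -0.238]
 [-0.423  0.046 -0.905]]
roll of jaw (y z-comp) 0.046 pitch deg -25.02
```

Run:
```python
from st import *
d=snapshot("scene"); pickle.dump(d,open("scene8.pkl","wb")); crop(d,270,150,410,300,5,"s8.png")
d=snapshot("top"); pickle.dump(d,open("top8.pkl","wb")); crop(d,295,160,395,270,7,"t8.png")
show()
```

```text
t 10.13 tcp [ 0.4022 -0.9172  0.3814] z [ 0.3527 -0.24   -0.9044] yaz 50.13 F [ 0.2  0.  -2.1] gap 0.526 q [-1.357  0.967  0.218  0.299  1.624 -2.155]
```

View pics/s8.png

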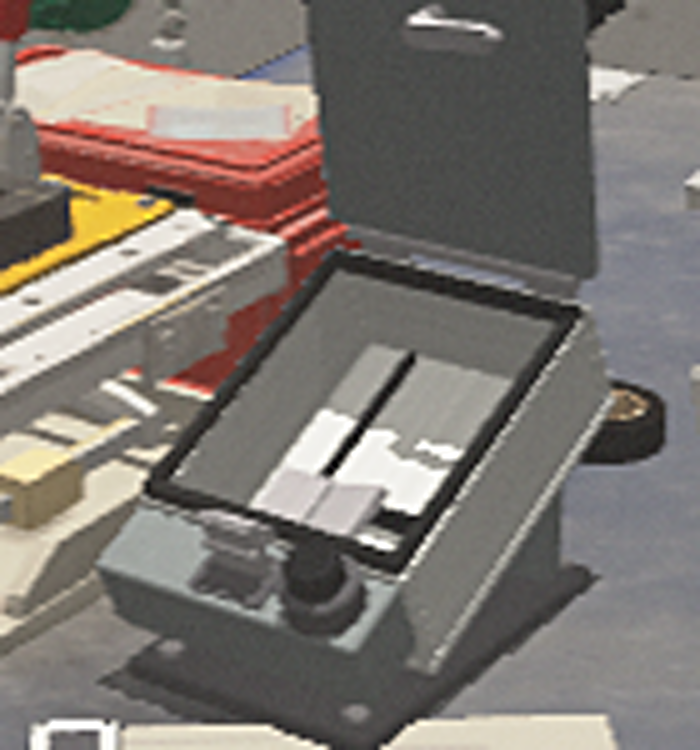

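View pics/t8.png

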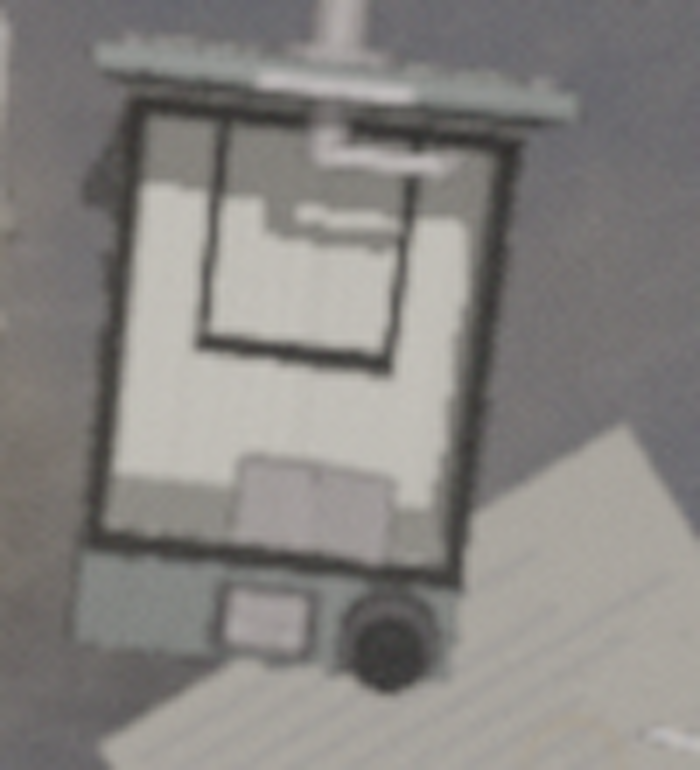

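```bash
cat > fit.py <<'E'
from h import *
from scipy.optimize import least_squares
t=load("top8"); s=load("scene8")
T=lambda u,v:(295+u/7,160+v/7); S=lambda u,v:(270+u/5,150+v/5)
obs=[]
for (x,y),tu,su in [((-77,62),(88,545),(150,490)),((-77,-62),(460,583),(405,572)),((77,-62),(520,140),(580,312)),((77,62),(135,100),(340,255))]:
    obs+=[(t,(x,y,59),T(*tu)),(s,(x,y,59),S(*su))]
obs+=[(t,(-18,29,18),T(207,337)),(t,(-18,-29,18),T(390,360))]
def Rc(yaw,tilt): return R.from_euler("z",yaw).as_matrix()@R.from_euler("y",-tilt).as_matrix()
def res(p,f=False):
    M=Rc(p[3],np.radians(25)); o=[]
    for d,q,uv in obs: o.append(proj(d,p[:3]+M@(np.array(q)/1000))-uv)
    return np.array(o) if f else np.ravel(o)
r=least_squares(res,[.618,-.2765,.055,np.radians(-5)],loss="soft_l1")
O=r.x[:3];yaw=r.x[3]
if __name__=="__main__":
    print(O.round(4),np.degrees(yaw)); print(res(r.x,True).round(1))
    M=Rc(yaw,np.radians(25))
    for n,q in dict(hinge=(80,0,66),nest=(26,0,6),btn=(-92,-37,84),tcp_target=(12.5,0,17)).items(): print(n,(O+M@(np.array(q)/1000)).round(4))
    print(M.round(3))
E
python3 fit.py
```

```text
[ 0.6162 -0.275   0.0481] -5.011563544193408
[[-1.  -0.1]
 [-1.4  2.6]
 [ 0.7  0.7]
 [ 0.1  2.8]
 [ 1.4 -2.4]
 [ 3.2 -0.9]
 [-1.1 -3.1]
 [-0.  -1.6]
 [ 0.2  0.9]
 [-0.7  0.5]]
hinge [ 0.6607 -0.2789  0.1418]
nest [ 0.6372 -0.2769  0.0646]
btn [ 0.4946 -0.3015  0.0854]
tcp_target [ 0.6204 -0.2754  0.0688]
[[ 0.903  0.087 -0.421]
 [-0.079  0.996  0.037]
 [ 0.423  0.     0.906]]
```

Run:
```python
from fit import *
M=Rc(yaw,np.radians(25))
c=cloud(t)
for n,(u,v) in dict(floor1=(170,300),floor2=(300,300),floor3=(430,300),floor4=(170,430),front=(140,600),btn=(385,645),stop=(295,358),gasF=(270,565),gasR=(320,123)).items():
    U,V=T(u,v);U=int(round(U));V=int(round(V)); w=c[V-1:V+2,U-1:U+2].reshape(-1,3);w=w[abs(w[:,2])<.5]; p=np.median(w,0); print(n,p.round(4),((p-O)@M*1000).round(1))
c=cloud(s)
for n,(u,v) in dict(front=(150,560),gasF=(280,530),gasRt=(490,445),floorR=(470,380),btn=(312,560)).items():
    U,V=S(u,v);U=int(round(U));V=int(round(V)); w=c[V-1:V+2,U-1:U+2].reshape(-1,3);w=w[abs(w[:,2])<.5]; p=np.median(w,0); print("s",n,p.round(4),((p-O)@M*1000).round(1))
```

```text
floor1 [ 0.6088 -0.2306  0.054 ] [-7.8 43.6 10. ]
floor2 [ 0.6101 -0.274   0.0564] [-2.1  0.5 10.1]
floor3 [ 0.6107 -0.3151  0.0577] [  2.2 -40.4   9.5]
floor4 [ 0.5694 -0.2315  0.0354] [-51.1  39.3   9.8]
front [ 0.5094 -0.2243  0.0647] [-93.5  41.2  61.9]
btn [ 0.4967 -0.3021  0.0912] [-87.6 -37.4  88.3]
stop [ 0.5923 -0.2724  0.0516] [-20.3   0.5  13.2]
gasF [ 0.5213 -0.2666  0.072 ] [-76.3   0.1  61.9]
gasR [ 0.6296 -0.2734  0.2572] [100.3   2.8 183.9]
s front [ 0.5014 -0.2241  0.0601] [-102.6   40.7   61.1]
s gasF [ 0.5197 -0.2726  0.077 ] [-75.2  -6.1  66.9]
s gasRt [ 0.5829 -0.3301  0.0999] [ -3.8 -57.8  58.9]
s floorR [ 0.6714 -0.2777  0.0833] [64.8  2.2  8.6]
s btn [ 0.4881 -0.3031  0.0861] [-97.4 -39.1  87.3]
```

>>> jog_arm(
  motion=[
    [0,3.5,0,0,255],
    [0,4,0,0,255],
    [0,4,0,4,255],
    [0,4,0,4,255],
    [0,4,0,4,255],
    [0,4,0,4,255],
    [0,4,0,4,255],
    [0,4,0,4,255],
    [0,4,0,4,255],
    [0,4,0,4,255],
  ],
)

```text
t: 10.97
tcp_pos: [0.4069, -0.5226, 0.3695]
tool_rot: [0.075, 0.973, 0.006, 0.218]
force: [-0.3, 0.3, -0.8]
finger_gap: 0.523
```

```bash
python3 st.py
```

```text
t 10.97 tcp [ 0.4069 -0.5226  0.3695] z [ 0.4255 -0.0217 -0.9047] yaz 81.72 F [-0.3  0.3 -0.8] gap 0.523 q [-1.263  0.371  1.386  0.434  1.252 -2.79 ]
[[-0.893  0.144  0.426]
 [ 0.149  0.989 -0.022]
 [-0.424  0.044 -0.905]]
roll of jaw (y z-comp) 0.044 pitch deg -25.07
```

>>> jog_arm(
  motion=[
    [1.5,3.4,-0.3,0,255],
    [1.5,3.4,-0.5,0,255],
    [1.5,3.4,-0.5,0,255],
    [1.5,3.4,-0.5,0,255],
    [1.5,3.4,-0.5,0,255],
    [1.5,3.4,-0.5,3.5,255],
    [1.5,2,-0.5,0,255],
    [0,0,0,0,255],
  ],
)

```text
t: 11.63
tcp_pos: [0.5184, -0.2786, 0.3468]
tool_rot: [0.048, 0.974, 0.006, 0.223]
force: [-1.0, 0.5, -2.2]
finger_gap: 0.523
```

```bash
python3 st.py
```

```text
t 11.63 tcp [ 0.5184 -0.2786  0.3468] z [ 0.4345 -0.0102 -0.9006] yaz 84.73 F [-1.   0.5 -2.2] gap 0.523 q [-0.851  0.222  1.675  0.399  0.967 -2.505]
[[-0.896  0.092  0.435]
 [ 0.097  0.995 -0.01 ]
 [-0.433  0.033 -0.901]]
roll of jaw (y z-comp) 0.033 pitch deg -25.68
```

>>> jog_arm(
  motion=[
    [0.7,0.2,-2.5,0,255],
    [0.7,0.2,-2.5,0,255],
    [0.7,0.2,-2.5,0,255],
    [0.7,0.2,-2.2,0,255],
    [0.3,0,-1.0,0,255],
    [0,0,0,0,255],
  ],
)

```text
t: 12.13
tcp_pos: [0.5579, -0.2695, 0.2468]
tool_rot: [0.048, 0.972, -0.003, 0.231]
force: [-0.9, 0.7, -2.7]
finger_gap: 0.521
```

```bash
python3 - <<'E'
from st import *
d=snapshot("scene"); pickle.dump(d,open("scene9.pkl","wb")); crop(d,260,110,420,300,4,"s9.png")
d=snapshot("wrist"); pickle.dump(d,open("wrist9.pkl","wb")); cv2.imwrite("pics/w9.png",d["img"][:,:,::-1])
E
python3 st.py
```

```text
t 12.23 tcp [ 0.5582 -0.2703  0.2489] z [ 0.4514 -0.0294 -0.8918] yaz 84.56 F [-0.2 -0.8 -0.6] gap 0.523 q [-0.777  0.379  1.761  0.48   0.694 -2.574]
[[-0.887  0.095  0.451]
 [ 0.091  0.995 -0.029]
 [-0.452  0.015 -0.892]]
roll of jaw (y z-comp) 0.0151 pitch deg -26.88
```

View pics/s9.png

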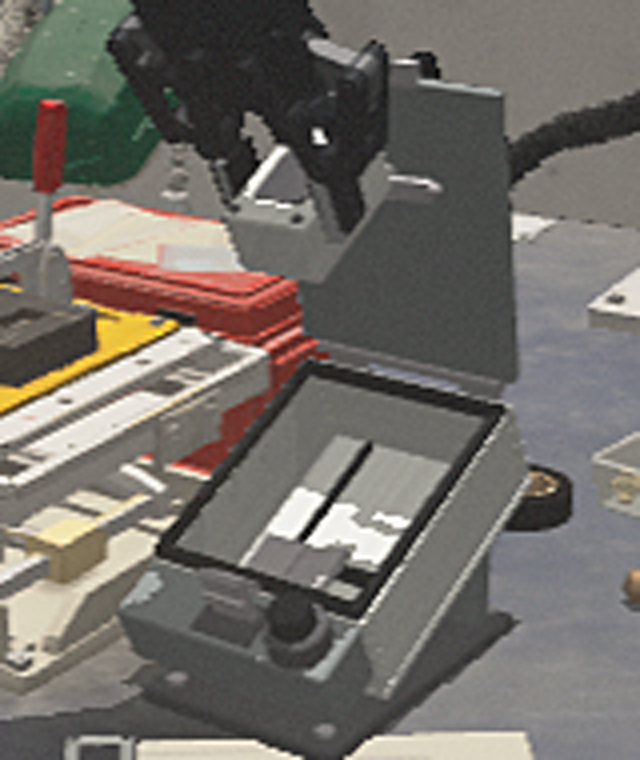

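View pics/w9.png

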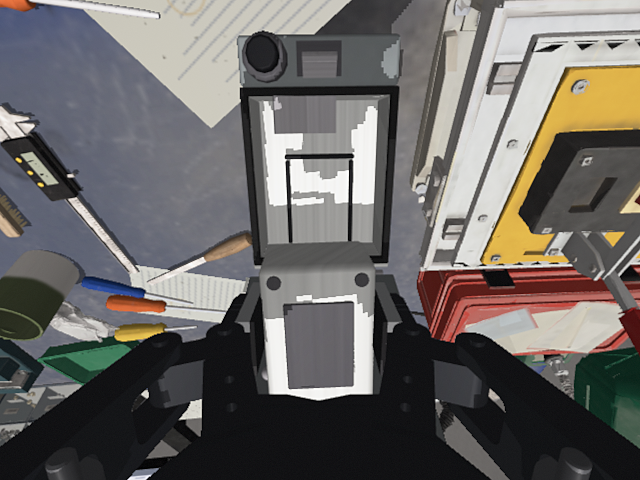

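>>> jog_arm(
  motion=[
    [0.6,0,-2.4,0,255],
    [0.6,0,-2.4,0,255],
    [0.6,0,-2.2,0,255],
    [0.2,0,-1.0,0,255],
    [0,0,0,0,255],
  ],
)

```text
t: 12.65
tcp_pos: [0.5844, -0.2774, 0.1786]
tool_rot: [0.049, 0.969, -0.012, 0.242]
force: [-0.2, -0.8, -3.0]
finger_gap: 0.522
```

```bash
cat > ch.py <<'E'
from st import *
M=R.from_euler("z",np.radians(-5)).as_matrix()@R.from_euler("y",-np.radians(25)).as_matrix(); O=np.array([.615,-.275,.051])
def inch():
    s=show(); T=R.from_quat(s["tool_rot"]).as_matrix(); print("tcp in chamber mm",((s["tcp_pos"]-O)@M*1000).round(1),"force ch",(s["force"]@M).round(1)); print("tool in ch",(M.T@T).round(3).tolist())
def delta(x,y,z):
    s=sense(); print("delta cm",((O+M@(np.array([x,y,z])/1000)-s["tcp_pos"])*100).round(2))
E
python3 -c "
from ch import *
inch(); delta(12.5,0,17); delta(12.5,0,60)"
```

```text
t 12.65 tcp [ 0.5844 -0.2774  0.1786] z [ 0.4679 -0.0474 -0.8825] yaz 84.21 F [-0.2 -0.8 -3. ] gap 0.522 q [-0.75   0.514  1.785  0.607  0.522 -2.702]
tcp in chamber mm [ 26.5  -5.  128.4] force ch [-1.4 -0.8 -2.7]
tool in ch [[-0.999, 0.012, 0.053], [0.012, 1.0, -0.006], [-0.053, -0.006, -0.999]]
delta cm [  3.47   0.2  -10.69]
delta cm [ 1.66  0.36 -6.79]
```

```bash
cat > fk.py <<'E'
from st import *
from scipy.optimize import least_squares
smp=[([-1.3755,.5285,1.434,0,1.1814,-.1785],[.2281,-.5811,.2303]),
([-.92861,.38786,1.88283,.0128,.82825,-.95547],[.36734,-.30114,.18252]),
([-.9585,.5739,1.8533,.0236,.7656,-2.6231],[.36754,-.32177,.10104]),
([-.963,.735,1.864,.032,.577,-2.606],[.3746,-.3351,.0194]),
([-1.151,.499,1.403,.055,1.271,-1.908],[.3626,-.5011,.259]),
([-1.16,.88,.513,.06,1.772,-1.548],[.458,-.7295,.3098]),
([-1.204,.971,.218,.097,1.761,-1.566],[.4694,-.8347,.3563]),
([-1.357,.967,.218,.299,1.624,-2.155],[.4022,-.9172,.3814]),
([-1.263,.371,1.386,.434,1.252,-2.79],[.4069,-.5226,.3695]),
([-.851,.222,1.675,.399,.967,-2.505],[.5184,-.2786,.3468]),
([-.777,.379,1.761,.48,.694,-2.574],[.5582,-.2703,.2489]),
([-.75,.514,1.785,.607,.522,-2.702],[.5844,-.2774,.1786])]
E_=lambda a,t:R.from_euler(a,t).as_matrix()
def fk(q,g):
    a,b,h,L1,off,L2,W,c=g
    A=E_("z",q[0]); B=A@E_("y",q[1]); C=B@E_("y",q[2]); D=C@E_("z",q[3]); F=D@E_("y",q[4]); G=F@E_("z",q[5]+c)
    p=A@[a,b,h]+B@[0,0,L1]+C@[off,0,L2]+F@[0,0,W]
    return p,G
def res(g): return np.ravel([fk(q,g)[0]-p for q,p in smp])
sol=least_squares(res,[0,.1,.2,.4,0,.4,.3,0]); g=sol.x
q0,_=smp[-1]
if __name__=="__main__":
    print(g.round(4),np.abs(sol.fun).max())
    _,G=fk(q0,g); print(G.round(3))
E
python3 fk.py
```

```text
[-3.000e-04  1.110e-01  2.740e-01  5.883e-01  1.139e-01  3.917e-01
  2.969e-01  0.000e+00] 0.00032782794275149074
[[-0.101 -0.878  0.468]
 [-0.995  0.09  -0.047]
 [-0.001 -0.47  -0.883]]
```

```bash
sed -i 's/^q0,_=/g[7]=np.pi\/2\nq0,_=/' fk.py
cat >> fk.py <<'E'
lo=np.array([-3.08,-.75,.218,-1.43,0,-2.85]);hi=np.array([3.08,2.2,2.44,4.57,2.65,2.85])
def ik(p,Rt,q0,lim=False):
    f=lambda q:np.r_[(fk(q,g)[0]-p)*10,(R.from_matrix(fk(q,g)[1]@Rt.T)).as_rotvec()]
    s=least_squares(f,np.clip(q0,lo+1e-3,hi-1e-3) if lim else q0,**(dict(bounds=(lo,hi)) if lim else {})); return s.x,np.abs(s.fun).max()
E
python3 - <<'E'
from ch import *
from fk import *
s=sense(); Tn=R.from_quat(s["tool_rot"]).as_matrix(); print(np.abs(fk(s["q"],g)[1]-Tn).max())
for yawc in (0,-4,-8):
  for ptch in (25,28,31,20):
    Rt=R.from_euler("z",np.radians(-5+yawc)).as_matrix()@R.from_euler("y",-np.radians(ptch)).as_matrix()@np.diag([-1,1,-1.])
    o=[]
    for z in (128,60,17):
        q,e=ik(O+M@(np.array([12.5,0,z])/1000),Rt,s["q"]); o.append((q.round(2).tolist(),round(e,4)))
    print(yawc,ptch,o)
E
```

```text
2.7755575615628914e-16
0 25 [([-0.74, 0.51, 1.78, 0.52, 0.55, -2.63], np.float64(0.0)), ([-0.71, 0.64, 1.76, 0.6, 0.45, -2.7], np.float64(0.0)), ([-0.69, 0.72, 1.73, 0.66, 0.4, -2.75], np.float64(0.0))]
0 28 [([-0.76, 0.51, 1.82, 0.65, 0.51, -2.77], np.float64(0.0)), ([-0.73, 0.64, 1.79, 0.78, 0.41, -2.88], np.float64(0.0)), ([-0.71, 0.72, 1.77, 0.87, 0.36, -2.97], np.float64(0.0))]
0 31 [([-0.78, 0.51, 1.86, 0.81, 0.47, -2.94], np.float64(0.0)), ([-0.74, 0.65, 1.83, 0.98, 0.39, -3.1], np.float64(0.0)), ([-0.72, 0.73, 1.8, 1.11, 0.35, -3.22], np.float64(0.0))]
0 20 [([-0.72, 0.52, 1.72, 0.34, 0.64, -2.45], np.float64(0.0)), ([-0.68, 0.64, 1.7, 0.38, 0.54, -2.47], np.float64(0.0)), ([-0.67, 0.72, 1.67, 0.41, 0.49, -2.49], np.float64(0.0))]
-4 25 [([-0.73, 0.51, 1.79, 0.48, 0.52, -2.53], np.float64(0.0)), ([-0.7, 0.64, 1.77, 0.57, 0.42, -2.6], np.float64(0.0)), ([-0.68, 0.72, 1.74, 0.63, 0.36, -2.65], np.float64(0.0))]
-4 28 [([-0.74, 0.51, 1.83, 0.62, 0.46, -2.67], np.float64(0.0)), ([-0.71, 0.64, 1.8, 0.76, 0.37, -2.79], np.float64(0.0)), ([-0.69, 0.72, 1.78, 0.86, 0.32, -2.88], np.f
[... 409 characters left out ...]
, 0.48, -2.41], np.float64(0.0)), ([-0.68, 0.64, 1.77, 0.52, 0.38, -2.48], np.float64(0.0)), ([-0.66, 0.72, 1.75, 0.58, 0.33, -2.53], np.float64(0.0))]
-8 28 [([-0.73, 0.5, 1.84, 0.58, 0.43, -2.56], np.float64(0.0)), ([-0.69, 0.64, 1.81, 0.72, 0.33, -2.68], np.float64(0.0)), ([-0.67, 0.72, 1.78, 0.83, 0.28, -2.78], np.float64(0.0))]
-8 31 [([-0.74, 0.5, 1.88, 0.76, 0.38, -2.74], np.float64(0.0)), ([-0.71, 0.64, 1.85, 0.98, 0.29, -2.95], np.float64(0.0)), ([-0.69, 0.73, 1.82, 1.16, 0.25, -3.11], np.float64(0.0))]
-8 20 [([-0.69, 0.52, 1.73, 0.28, 0.6, -2.24], np.float64(0.0)), ([-0.66, 0.64, 1.71, 0.31, 0.49, -2.26], np.float64(0.0)), ([-0.65, 0.72, 1.68, 0.33, 0.44, -2.27], np.float64(0.0))]
```

>>> jog_arm(
  motion=[
    [-0.8,0.1,3.5,0,255],
    [-0.8,0.1,4,0,255],
    [-0.8,0.1,4,0,255],
    [-0.8,0,4,0,255],
    [-0.8,0,4,0,255],
    [-0.8,0,4,0,255],
    [-0.8,0,4,0,255],
  ],
)

```text
t: 13.23
tcp_pos: [0.5211, -0.2717, 0.4534]
tool_rot: [0.053, 0.97, -0.01, 0.235]
force: [-0.2, -1.5, -1.9]
finger_gap: 0.525
```

```bash
cat > hold.py <<'E'
from ch import *
import sys
n=int(sys.argv[1]) if len(sys.argv)>1 else 3
if n: show()
for i in range(n): snapshot("top")
inch(); delta(12.5,0,17)
E
python3 hold.py 3
```

```text
t 13.23 tcp [ 0.5211 -0.2717  0.4534] z [ 0.4553 -0.0452 -0.8892] yaz 83.77 F [-0.2 -1.5 -1.9] gap 0.525 q [-0.831  0.116  1.524  0.34   1.158 -2.375]
t 13.38 tcp [ 0.5228 -0.2732  0.4565] z [ 0.4618 -0.0516 -0.8855] yaz 83.76 F [-0.2 -0.3 -4.4] gap 0.523 q [-0.831  0.114  1.521  0.342  1.153 -2.377]
tcp in chamber mm [ 88.   -6.3 406.4] force ch [-2.  -0.3 -3.9]
tool in ch [[-0.999, 0.019, 0.047], [0.019, 1.0, -0.011], [-0.047, -0.01, -0.999]]
delta cm [  9.63  -0.21 -38.48]
```

>>> jog_arm(
  motion=[
    [0.6,0,-4,0,255],
  ],
)

```text
t: 13.47
tcp_pos: [0.5311, -0.2764, 0.4264]
tool_rot: [0.052, 0.968, -0.021, 0.246]
force: [0.2, -2.3, -2.0]
finger_gap: 0.522
```

```bash
python3 hold.py 3|grep tcp
```

```text
t 13.47 tcp [ 0.5311 -0.2764  0.4264] z [ 0.4746 -0.0657 -0.8778] yaz 83.63 F [ 0.2 -2.3 -2. ] gap 0.522 q [-0.822  0.141  1.575  0.356  1.054 -2.404]
t 13.62 tcp [ 0.5268 -0.2713  0.4129] z [ 0.456  -0.0461 -0.8888] yaz 83.76 F [ 0.7 -0.3 -3. ] gap 0.524 q [-0.821  0.151  1.59   0.354  1.059 -2.404]
tcp in chamber mm [ 73.   -4.  365.3] force ch [-0.6 -0.2 -3. ]
```

>>> jog_arm(
  motion=[
    [0.6,0,-4,0,255],
  ],
)

```text
t: 13.7
tcp_pos: [0.5362, -0.2751, 0.3839]
tool_rot: [0.053, 0.968, -0.017, 0.243]
force: [1.4, -1.3, -1.4]
finger_gap: 0.525
```

```bash
python3 hold.py 3|grep tcp
```

```text
t 13.7 tcp [ 0.5362 -0.2751  0.3839] z [ 0.4688 -0.0585 -0.8813] yaz 83.64 F [ 1.4 -1.3 -1.4] gap 0.525 q [-0.812  0.186  1.633  0.374  0.964 -2.433]
t 13.85 tcp [ 0.5314 -0.27    0.3724] z [ 0.4515 -0.041  -0.8914] yaz 83.78 F [-0.3  0.3 -2. ] gap 0.52 q [-0.812  0.194  1.646  0.371  0.97  -2.432]
tcp in chamber mm [ 59.9  -2.3 326.7] force ch [-1.1  0.2 -1.6]
```

>>> jog_arm(
  motion=[
    [0.6,0,4,0,255],
    [0.6,0,-4,0,255],
  ],
)

```text
t: 14.02
tcp_pos: [0.546, -0.273, 0.3889]
tool_rot: [0.054, 0.97, -0.011, 0.238]
force: [4.0, -2.6, 0.7]
finger_gap: 0.523
```

```bash
python3 hold.py 3|grep tcp
```

```text
t 14.02 tcp [ 0.546  -0.273   0.3889] z [ 0.4598 -0.0472 -0.8868] yaz 83.65 F [ 4.  -2.6  0.7] gap 0.523 q [-0.795  0.198  1.598  0.36   0.995 -2.398]
t 14.17 tcp [ 0.5379 -0.2661  0.3711] z [ 0.4343 -0.025  -0.9004] yaz 83.77 F [ 0.1  0.1 -2.9] gap 0.525 q [-0.795  0.209  1.622  0.356  0.997 -2.399]
tcp in chamber mm [ 65.    2.1 322.9] force ch [-1.2  0.1 -2.7]
```

>>> jog_arm(
  motion=[
    [0.6,-0.1,-4,0,255],
    [0.6,-0.1,-4,0,255],
  ],
)

```text
t: 14.33
tcp_pos: [0.5563, -0.2742, 0.3052]
tool_rot: [0.054, 0.97, -0.01, 0.235]
force: [-0.2, 0.5, -2.9]
finger_gap: 0.524
```

```bash
python3 hold.py 3|grep tcp
```

```text
t 14.33 tcp [ 0.5563 -0.2742  0.3052] z [ 0.4554 -0.0443 -0.8892] yaz 83.67 F [-0.2  0.5 -2.9] gap 0.524 q [-0.781  0.301  1.699  0.412  0.806 -2.477]
t 14.48 tcp [ 0.5546 -0.2723  0.3013] z [ 0.4483 -0.0368 -0.8931] yaz 83.68 F [ 0.2  0.5 -2.1] gap 0.524 q [-0.781  0.305  1.702  0.411  0.811 -2.474]
tcp in chamber mm [ 51.   -2.6 252.4] force ch [-0.8  0.5 -2. ]
```

>>> jog_arm(
  motion=[
    [0.7,-0.1,-4,0,255],
    [0.7,-0.1,-3,0,255],
  ],
)

```text
t: 14.65
tcp_pos: [0.575, -0.2803, 0.2446]
tool_rot: [0.054, 0.969, -0.014, 0.242]
force: [0.5, 1.4, -3.0]
finger_gap: 0.525
```

```bash
python3 hold.py 3
```

```text
t 14.65 tcp [ 0.575  -0.2803  0.2446] z [ 0.467  -0.0531 -0.8827] yaz 83.58 F [ 0.5  1.4 -3. ] gap 0.525 q [-0.764  0.404  1.741  0.487  0.655 -2.561]
t 14.8 tcp [ 0.5748 -0.2801  0.2439] z [ 0.4651 -0.0509 -0.8838] yaz 83.57 F [ 0.8  0.1 -1.9] gap 0.524 q [-0.764  0.405  1.74   0.485  0.658 -2.559]
tcp in chamber mm [ 45.7  -8.5 191.6] force ch [-0.   0.1 -2. ]
tool in ch [[-0.998, 0.023, 0.05], [0.023, 1.0, -0.01], [-0.051, -0.009, -0.999]]
delta cm [  4.43   0.47 -17.22]
```

>>> jog_arm(
  motion=[
    [-1,0.2,4,0,255],
    [-0.5,0.2,-4,0,255],
  ],
)

```text
t: 14.97
tcp_pos: [0.5676, -0.2825, 0.2637]
tool_rot: [0.053, 0.966, -0.02, 0.251]
force: [3.8, -3.1, 0.4]
finger_gap: 0.529
```

```bash
python3 hold.py 3|tail -4|head -1
```

```text
t 15.12 tcp [ 0.5586 -0.2745  0.2445] z [ 0.4562 -0.0413 -0.8889] yaz 83.6 F [-0.6  0.6 -2.5] gap 0.524 q [-0.78   0.385  1.768  0.489  0.669 -2.574]
```

>>> jog_arm(
  motion=[
    [-1,0.1,4,0,255],
    [-0.5,0.1,-4,0,255],
  ],
)

```text
t: 15.28
tcp_pos: [0.5508, -0.278, 0.2614]
tool_rot: [0.055, 0.968, -0.014, 0.244]
force: [3.3, -2.5, 0.6]
finger_gap: 0.527
```

```bash
python3 hold.py 3|tail -4|head -1
```

```text
t 15.43 tcp [ 0.5422 -0.2702  0.2425] z [ 0.4451 -0.0297 -0.895 ] yaz 83.59 F [ 0.3 -1.  -3.2] gap 0.524 q [-0.798  0.371  1.795  0.493  0.681 -2.592]
```

>>> jog_arm(
  motion=[
    [-1,0,4,0,255],
    [0.5,0,-4,0,255],
  ],
)

```text
t: 15.6
tcp_pos: [0.5419, -0.2745, 0.2605]
tool_rot: [0.057, 0.97, -0.007, 0.237]
force: [3.8, -2.8, 1.3]
finger_gap: 0.527
```

```bash
python3 hold.py 3
```

```text
t 15.6 tcp [ 0.5419 -0.2745  0.2605] z [ 0.4587 -0.0411 -0.8876] yaz 83.49 F [ 3.8 -2.8  1.3] gap 0.527 q [-0.806  0.344  1.784  0.488  0.701 -2.587]
t 15.75 tcp [ 0.5347 -0.2674  0.2404] z [ 0.4322 -0.0154 -0.9017] yaz 83.59 F [-0.5 -0.3 -2.2] gap 0.522 q [-0.805  0.368  1.801  0.486  0.701 -2.588]
tcp in chamber mm [  6.9   0.6 205.8] force ch [-1.4 -0.3 -1.8]
tool in ch [[-0.999, 0.038, 0.01], [0.038, 0.999, 0.022], [-0.01, 0.023, -1.0]]
delta cm [  8.44  -0.8  -16.87]
```

>>> jog_arm(
  motion=[
    [2,-0.2,-3.5,0,255],
  ],
)

```text
t: 15.83
tcp_pos: [0.5569, -0.2721, 0.212]
tool_rot: [0.059, 0.972, 0.002, 0.226]
force: [1.2, -1.6, -1.5]
finger_gap: 0.525
```

```bash
python3 hold.py 3|tail -4|head -2
```

```text
t 15.98 tcp [ 0.5548 -0.2686  0.2022] z [ 0.428  -0.0103 -0.9037] yaz 83.61 F [-0.1  0.7 -2. ] gap 0.523 q [-0.778  0.45   1.793  0.52   0.631 -2.61 ]
tcp in chamber mm [  9.    1.1 162.6] force ch [-1.   0.7 -1.7]
```

>>> jog_arm(
  motion=[
    [2,-0.3,-3.5,0,255],
  ],
)

```text
t: 16.07
tcp_pos: [0.5761, -0.2737, 0.1745]
tool_rot: [0.059, 0.973, 0.005, 0.223]
force: [0.5, -1.1, -1.6]
finger_gap: 0.525
```

```bash
python3 hold.py 3
python3 - <<'E'
from ch import *
d=snapshot("wrist"); pickle.dump(d,open("wrist10.pkl","wb")); cv2.imwrite("pics/w10.png",d["img"][:,:,::-1])
d=snapshot("scene"); crop(d,270,120,410,290,4,"s10.png")
E
```

```text
t 16.07 tcp [ 0.5761 -0.2737  0.1745] z [ 0.4353 -0.0167 -0.9001] yaz 83.56 F [ 0.5 -1.1 -1.6] gap 0.525 q [-0.756  0.516  1.774  0.557  0.573 -2.636]
t 16.22 tcp [ 0.5739 -0.2707  0.1657] z [ 0.4243 -0.0058 -0.9055] yaz 83.65 F [-0.4 -0.8 -2.1] gap 0.523 q [-0.755  0.529  1.777  0.556  0.574 -2.636]
tcp in chamber mm [ 11.    0.7 121.5] force ch [-1.2 -0.8 -1.8]
tool in ch [[-0.999, 0.041, 0.001], [0.041, 0.999, 0.031], [0.0, 0.031, -1.0]]
delta cm [ 4.53 -0.47 -9.41]
```

View pics/w10.png

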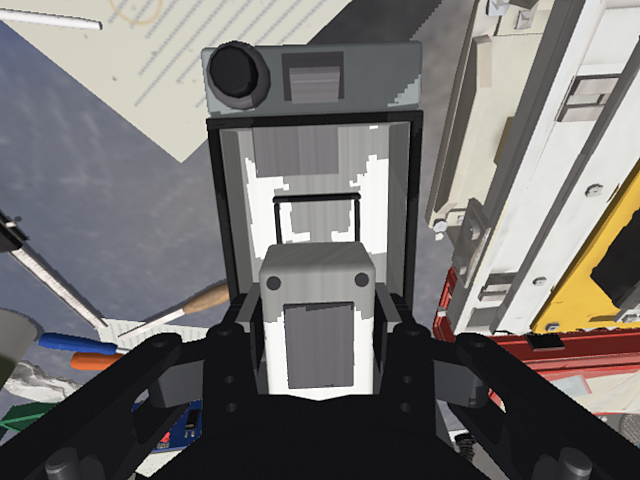

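View pics/s10.png

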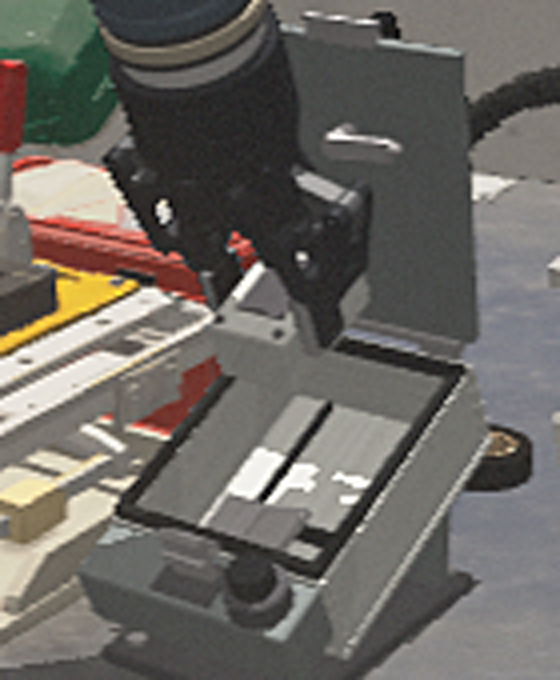

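Run:
```python
from ch import *
d=load("wrist10")
def pl(u,v,z):
    ray=P(d,u,v,depth=1.)-d["eye"]; n=M[:,2]; s=((O+n*z-d["eye"])@n)/(ray@n); return ((d["eye"]+s*ray-O)@M*1000).round(1)
print("stop rear top L/R",pl(279,202,.018),pl(357,201,.018),"stop front",pl(316,195,.018))
print("gasket corners",pl(208,120,.060),pl(423,112,.060))
print("rails inner",pl(281,240,.012),pl(356,240,.012))
print("front hsg top corners", pl(206,47,.058),pl(420,42,.058))
```

```text
stop rear top L/R [-16.7 -23.8  18. ] [-14.8  34.4  18. ] stop front [-20.7   3.9  18. ]
gasket corners [-73.6 -56.9  60. ] [-73.1  67.2  60. ]
rails inner [ 14.6 -25.   12. ] [17.5 34.2 12. ]
front hsg top corners [-111.3  -53.5   58. ] [-109.9   64.4   58. ]
```

```bash
sed -i 's/^def inch/O=O+M@np.array([.002,.0045,0])\ndef inch/' ch.py
python3 - <<'E'
from ch import *
d=load("wrist10"); s=sense(); T=R.from_quat(s["tool_rot"]).as_matrix(); p=s["tcp_pos"]
# housing in tool frame: tool x = -housing x; top face is 34-11.. above
for hx in (-40,30):
  for y in (23,-23):
    # tool coords: x=-(hx+13.5) , z: top is (34-11)=23 mm behind tcp
    q=p+T@(np.array([-(hx+13.5),y,-23])/1000); print(hx,y,proj(d,q).round(1))
inch(); delta(12.5,0,60); delta(12.5,0,17)
E
```

```text
-40 23 [376.4 271.3]
-40 -23 [253.9 271.7]
30 23 [368.9 421.9]
30 -23 [262.7 422.4]
t 16.32 tcp [ 0.5745 -0.2718  0.1701] z [ 0.4294 -0.0112 -0.903 ] yaz 83.62 F [-0.3 -0.4 -1.1] gap 0.524 q [-0.755  0.522  1.777  0.556  0.573 -2.636]
tcp in chamber mm [ 11.5  -4.9 125.1] force ch [-0.7 -0.5 -0.9]
tool in ch [[-0.999, 0.039, 0.007], [0.039, 0.999, 0.026], [-0.006, 0.027, -1.0]]
delta cm [ 2.87  0.24 -5.86]
delta cm [ 4.68  0.08 -9.75]
```

>>> jog_arm(
  motion=[
    [1.5,0.4,-3.2,0,255],
  ],
)

```text
t: 16.4
tcp_pos: [0.5919, -0.2717, 0.1464]
tool_rot: [0.059, 0.972, 0.002, 0.226]
force: [1.8, -0.4, -1.1]
finger_gap: 0.526
```

```bash
python3 hold.py 3
```

```text
t 16.4 tcp [ 0.5919 -0.2717  0.1464] z [ 0.44   -0.0218 -0.8977] yaz 83.49 F [ 1.8 -0.4 -1.1] gap 0.526 q [-0.732  0.574  1.769  0.602  0.513 -2.669]
t 16.55 tcp [ 0.5893 -0.2672  0.1391] z [ 0.4296 -0.0105 -0.9029] yaz 83.66 F [-0.5 -0.2 -2.1] gap 0.527 q [-0.73   0.584  1.773  0.601  0.515 -2.668]
tcp in chamber mm [11.4  1.  90.9] force ch [-1.4 -0.3 -1.7]
tool in ch [[-0.999, 0.038, 0.007], [0.039, 0.999, 0.027], [-0.006, 0.027, -1.0]]
delta cm [ 3.2  -0.38 -6.65]
```

>>> jog_arm(
  motion=[
    [1.4,-0.1,-3,0,255],
  ],
)

```text
t: 16.63
tcp_pos: [0.605, -0.2706, 0.1166]
tool_rot: [0.058, 0.973, 0.004, 0.225]
force: [-0.5, -0.7, -1.8]
finger_gap: 0.526
```

```bash
python3 hold.py 3|tail -4
```

```text
t 16.78 tcp [ 0.6033 -0.2683  0.1104] z [ 0.4304 -0.0106 -0.9026] yaz 83.68 F [-0.6  0.6 -3. ] gap 0.525 q [-0.714  0.644  1.757  0.645  0.472 -2.706]
tcp in chamber mm [12.   1.2 59.1] force ch [-1.9  0.5 -2.4]
tool in ch [[-0.999, 0.038, 0.008], [0.038, 0.999, 0.027], [-0.007, 0.027, -1.0]]
delta cm [ 1.81 -0.28 -3.79]
```

>>> jog_arm(
  motion=[
    [1.0,-0.2,-2,0,255],
  ],
)

```text
t: 16.87
tcp_pos: [0.6123, -0.2702, 0.0951]
tool_rot: [0.057, 0.973, 0.007, 0.222]
force: [-4.0, 0.1, -1.7]
finger_gap: 0.528
```

```bash
python3 hold.py 3|tail -4
python3 - <<'E'
from ch import *
d=snapshot("wrist"); pickle.dump(d,open("wrist11.pkl","wb")); crop(d,180,30,460,330,2.5,"w11.png")
E
```

```text
t 17.02 tcp [ 0.6131 -0.2705  0.0924] z [ 0.4316 -0.0115 -0.902 ] yaz 83.66 F [-0.1  0.3 -2.6] gap 0.524 q [-0.705  0.683  1.742  0.674  0.449 -2.73 ]
tcp in chamber mm [13.5 -0.2 38.5] force ch [-1.2  0.3 -2.3]
tool in ch [[-0.999, 0.038, 0.009], [0.038, 0.999, 0.026], [-0.008, 0.026, -1.0]]
delta cm [ 0.82 -0.05 -1.99]
```

View pics/w11.png

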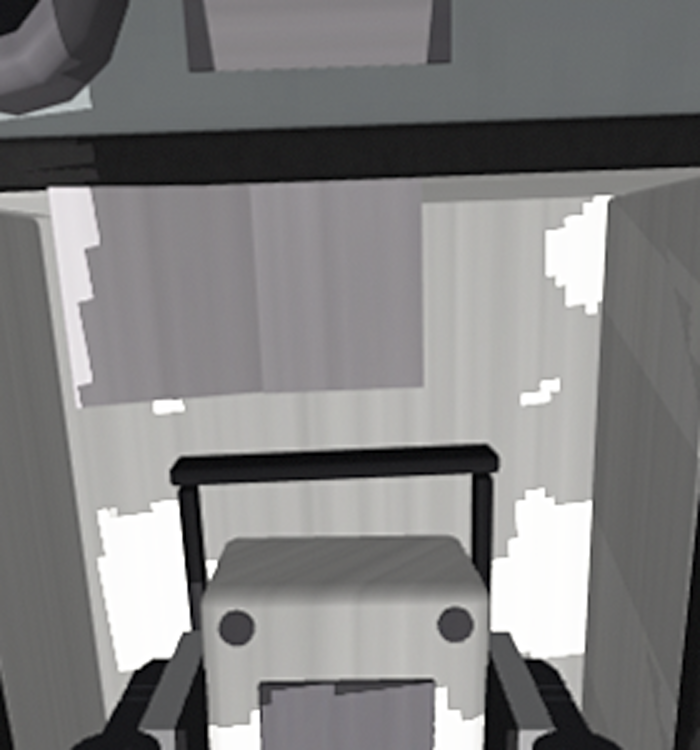

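>>> jog_arm(
  motion=[
    [0.5,-0.1,-1.1,0,255],
  ],
)

```text
t: 17.15
tcp_pos: [0.6171, -0.2713, 0.0847]
tool_rot: [0.057, 0.973, 0.007, 0.222]
force: [-6.5, 0.9, -2.0]
finger_gap: 0.524
```

```bash
python3 hold.py 3|tail -4
```

```text
t 17.3 tcp [ 0.6179 -0.2716  0.0829] z [ 0.4324 -0.0121 -0.9016] yaz 83.68 F [-1.7  0.5 -3.9] gap 0.523 q [-0.701  0.703  1.734  0.691  0.437 -2.745]
tcp in chamber mm [13.8 -0.8 27.8] force ch [-3.2  0.4 -2.8]
tool in ch [[-0.999, 0.037, 0.01], [0.038, 0.999, 0.026], [-0.009, 0.026, -1.0]]
delta cm [ 0.35  0.06 -1.04]
```

>>> jog_arm(
  motion=[
    [0.2,0,-0.5,0,255],
  ],
)

```text
t: 17.38
tcp_pos: [0.6195, -0.2717, 0.0795]
tool_rot: [0.058, 0.973, 0.007, 0.222]
force: [-3.3, -0.1, -1.9]
finger_gap: 0.532
```

```bash
python3 hold.py 3|tail -4
python3 - <<'E'
from ch import *
d=snapshot("wrist"); crop(d,180,30,460,330,2.5,"w12.png")
E
```

```text
t 17.53 tcp [ 0.6199 -0.2717  0.0784] z [ 0.4328 -0.0124 -0.9014] yaz 83.68 F [-2.7 -0.5 -1.5] gap 0.525 q [-0.699  0.712  1.731  0.7    0.431 -2.753]
tcp in chamber mm [13.8 -0.7 22.9] force ch [-3.  -0.7 -0.3]
tool in ch [[-0.999, 0.037, 0.011], [0.038, 0.999, 0.025], [-0.01, 0.026, -1.0]]
delta cm [ 0.14  0.06 -0.59]
```

View pics/w12.png

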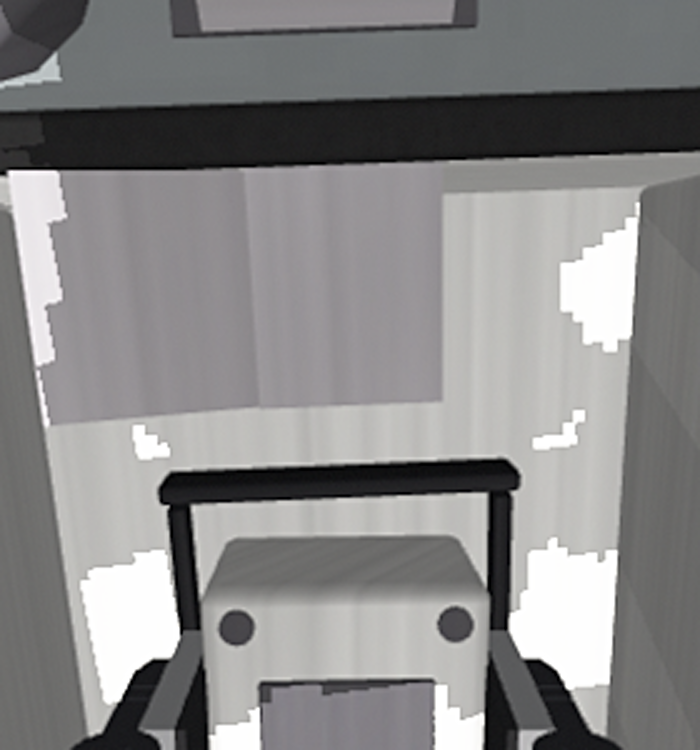

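>>> jog_arm(
  motion=[
    [-0.2,0,-0.4,0,255],
  ],
)

```text
t: 17.67
tcp_pos: [0.6191, -0.2725, 0.0756]
tool_rot: [0.058, 0.973, 0.006, 0.223]
force: [0.7, -0.6, -2.5]
finger_gap: 0.524
```

```bash
python3 hold.py 3|tail -4
```

```text
t 17.82 tcp [ 0.6182 -0.272   0.0744] z [ 0.4333 -0.013  -0.9012] yaz 83.65 F [ 0.4  0.5 -2.8] gap 0.521 q [-0.701  0.718  1.736  0.717  0.423 -2.774]
tcp in chamber mm [10.6 -1.2 20. ] force ch [-0.9  0.5 -2.7]
tool in ch [[-0.999, 0.038, 0.011], [0.038, 0.999, 0.025], [-0.01, 0.025, -1.0]]
delta cm [ 0.31  0.1  -0.19]
```

>>> jog_arm(
  motion=[
    [0.1,0,-0.3,0,255],
  ],
)

```text
t: 17.9
tcp_pos: [0.6201, -0.2724, 0.0729]
tool_rot: [0.058, 0.973, 0.006, 0.223]
force: [-11.7, 4.0, 28.9]
finger_gap: 0.524
```

```bash
python3 hold.py 3|tail -4
```

```text
t 18.05 tcp [ 0.6198 -0.2724  0.0731] z [ 0.4353 -0.0141 -0.9002] yaz 83.67 F [-3.9  1.7  7.9] gap 0.524 q [-0.7    0.722  1.735  0.724  0.419 -2.78 ]
tcp in chamber mm [11.5 -1.5 18.2] force ch [-0.3  1.3  8.9]
tool in ch [[-0.999, 0.037, 0.014], [0.037, 0.999, 0.024], [-0.013, 0.024, -1.0]]
delta cm [ 0.15  0.14 -0.06]
```

>>> jog_arm(
  motion=[
    [0,0,0,0,110],
    [0,0,0,0,100],
    [0,0,0,0,90],
    [0,0,0,0,85],
    [0,0,0,0,85],
  ],
)

```text
t: 18.47
tcp_pos: [0.623, -0.2749, 0.0759]
tool_rot: [0.058, 0.972, 0.004, 0.227]
force: [0.0, -0.2, -0.2]
finger_gap: 0.669
```

```bash
python3 hold.py 3|tail -4
python3 - <<'E'
from ch import *
d=snapshot("wrist"); crop(d,180,30,460,330,2.5,"w13.png")
E
```

```text
t 18.62 tcp [ 0.6227 -0.2746  0.0757] z [ 0.4408 -0.0192 -0.8974] yaz 83.58 F [-0.3  0.   0.3] gap 0.667 q [-0.7    0.72   1.73   0.726  0.417 -2.781]
tcp in chamber mm [15.3 -3.5 19.2] force ch [-0.1 -0.   0.4]
tool in ch [[-0.999, 0.037, 0.02], [0.037, 0.999, 0.019], [-0.019, 0.02, -1.0]]
delta cm [-0.13  0.36 -0.31]
```

View pics/w13.png

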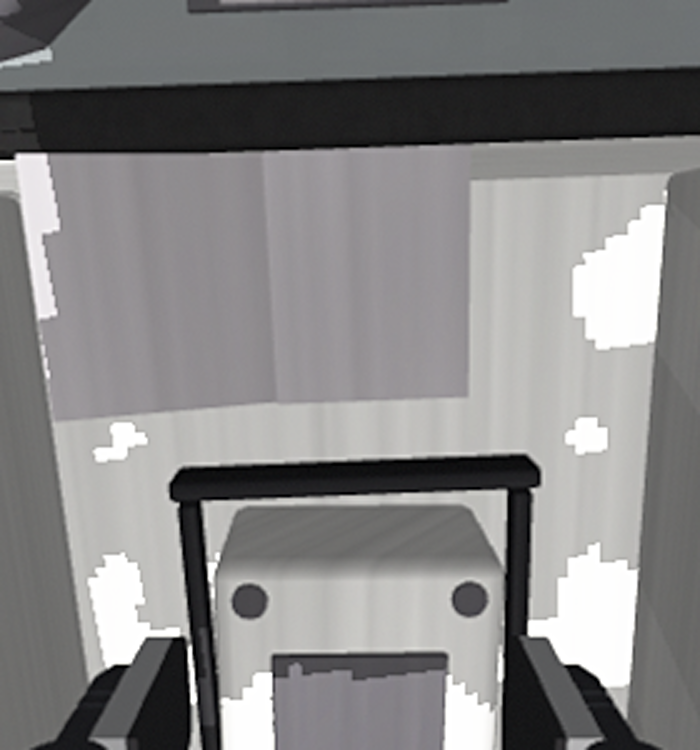

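>>> jog_arm(
  motion=[
    [-0.7,0.1,1.5,0,85],
    [-1.2,0.1,2.5,0,85],
    [-1.6,0.1,3.4,0,85],
    [-1.6,0.1,3.4,0,85],
    [-1.6,0.1,3.4,0,85],
    [-2.0,0,2.5,0,85],
    [-3,0,2,0,85],
    [-3,0,2,0,85],
  ],
)

```text
t: 19.33
tcp_pos: [0.4709, -0.2664, 0.2829]
tool_rot: [0.057, 0.973, 0.007, 0.222]
force: [0.0, -1.2, 1.2]
finger_gap: 0.665
```

Run:
```python
from ch import *
d=snapshot("wrist"); pickle.dump(d,open("wrist14.pkl","wb"));cv2.imwrite("pics/w14.png",d["img"][:,:,::-1])
d=snapshot("top"); pickle.dump(d,open("top14.pkl","wb")); crop(d,295,160,395,270,5,"t14.png")
inch()
```

```text
t 19.43 tcp [ 0.4699 -0.2673  0.2848] z [ 0.4343 -0.0164 -0.9006] yaz 83.62 F [ 1.5 -0.1 -0.6] gap 0.667 q [-0.917  0.229  1.865  0.481  0.808 -2.662]
tcp in chamber mm [-34.8  -9.4 273.3] force ch [ 1.1  0.  -1.2]
tool in ch [[-0.999, 0.037, 0.013], [0.037, 0.999, 0.021], [-0.012, 0.022, -1.0]]
```

View pics/w14.png

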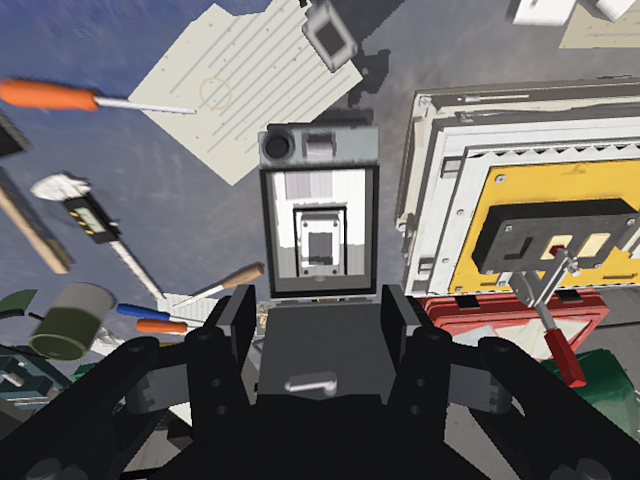

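View pics/t14.png

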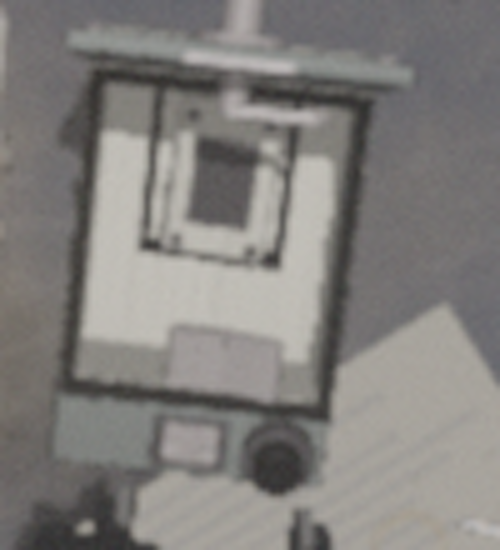

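Run:
```python
from ch import *
from fk import *
s=sense(); T=R.from_quat(s["tool_rot"]).as_matrix(); q=s["q"]
hinge=O+M@np.array([.080,0,.066]); print("hinge",hinge.round(4))
Rz=R.from_euler("z",np.radians(-5)).as_matrix()
def lidpt(th,r,y,n):  # th opening; r from hinge; n height over hinge plane outward
    a=th-np.radians(25); # elevation of lid dir above operator horizontal
    dirv=np.array([-np.cos(a),0,np.sin(a)]); nor=np.array([np.sin(a),0,np.cos(a)])
    return hinge+Rz@(dirv*r+nor*n+np.array([0,y,0]))
for th in (1.83,1.6,1.2,.8,.4,.035,0):
    p=lidpt(th,.142,-.036,.004); qq,e=ik(p,T,q); print(th,p.round(3),qq.round(2),round(e,4)); 
p=np.array([.667,-.31,.35]); print(ik(p,T,q)[0].round(2))
print("tip",lidpt(1.83,.158,-.036,.004).round(4))
d=load("top14"); c=cloud(d); 
for uv in [(290,170),(290,200),(290,240),(270,200),(282,158),(292,255)]: print(uv,c[uv[1],uv[0]].round(3))
# lid tip from top camera
for uv in [(240,60),(100,40),(380,75)]: U,V=295+uv[0]/5,160+uv[1]/5; print(c[int(V)-1:int(V)+2,int(U)].round(3).tolist())
```

```text
hinge [ 0.6616 -0.2746  0.1455]
1.83 [ 0.637 -0.309  0.286] [-0.73  0.46  1.49  0.37  0.88 -2.37] 0.0
1.6 [ 0.606 -0.306  0.277] [-0.76  0.43  1.57  0.4   0.84 -2.43] 0.0
1.2 [ 0.559 -0.302  0.247] [-0.82  0.41  1.7   0.46  0.75 -2.57] 0.0
0.8 [ 0.528 -0.299  0.2  ] [-0.86  0.45  1.82  0.56  0.64 -2.73] 0.0
0.4 [ 0.517 -0.298  0.144] [-0.88  0.53  1.88  0.71  0.52 -2.91] 0.0
0.035 [ 0.527 -0.299  0.094] [-0.86  0.64  1.89  0.86  0.44 -3.07] 0.0
0 [ 0.529 -0.299  0.089] [-0.86  0.65  1.89  0.87  0.43 -3.08] 0.0
[-0.7   0.43  1.34  0.32  1.03 -2.27]
tip [ 0.6347 -0.3083  0.3017]
(290, 170) [ 0.672 -0.166  0.11 ]
(290, 200) [ 0.604 -0.169  0.124]
(290, 240) [ 0.526 -0.163  0.001]
(270, 200) [ 0.601 -0.127  0.14 ]
(282, 158) [ 0.723 -0.138  0.002]
(292, 255) [ 0.49  -0.169 -0.002]
[[0.632, -0.275, 0.313], [0.63, -0.275, 0.312], [0.632, -0.276, 0.292]]
[[0.64, -0.224, 0.303], [0.638, -0.224, 0.303], [0.637, -0.224, 0.302]]
[[0.63, -0.326, 0.303], [0.628, -0.326, 0.301], [0.627, -0.327, 0.3]]
```

>>> jog_arm(
  motion=[
    [0,-0.5,3,-7,255],
    [0,-0.5,3,-7,255],
    [1,-0.5,2,-7,255],
    [3,-1,1,-7,255],
    [4,-1,0,-7,255],
    [4,-1,0,-5,255],
    [4,-1,0,0,255],
    [3,0,0,0,255],
    [0.5,0,0,0,255],
  ],
)

```text
t: 20.18
tcp_pos: [0.6468, -0.3138, 0.3622]
tool_rot: [0.343, 0.913, -0.056, 0.214]
force: [0.0, 0.2, -1.0]
finger_gap: 0.003
```

```bash
python3 -c "
from ch import *
inch()"
```

```text
t 20.18 tcp [ 0.6468 -0.3138  0.3622] z [ 0.3514 -0.2496 -0.9023] yaz 49.38 F [ 0.   0.2 -1. ] gap 0.003 q [-0.604  0.386  1.384 -0.007  0.927 -1.453]
tcp in chamber mm [161.3 -40.3 267.2] force ch [-0.4  0.2 -0.9]
tool in ch [[-0.837, 0.546, -0.044], [0.541, 0.812, -0.218], [-0.083, -0.206, -0.975]]
```

>>> jog_arm(
  motion=[
    [1.8,-0.4,0,0,255],
    [1.2,0,-1,0,255],
    [0.2,0,-2.5,0,255],
    [0,0,-2.5,0,255],
    [0,0,-1,0,255],
  ],
)

```text
t: 20.6
tcp_pos: [0.6858, -0.3154, 0.2875]
tool_rot: [0.34, 0.914, -0.055, 0.215]
force: [-0.9, 0.7, 0.0]
finger_gap: 0.003
```

```bash
python3 hold.py 2|tail -4
python3 - <<'E'
from ch import *
d=snapshot("scene"); crop(d,270,90,410,280,4,"s15.png")
E
```

```text
t 20.7 tcp [ 0.6855 -0.3156  0.2881] z [ 0.3544 -0.2469 -0.9019] yaz 49.71 F [-0.3  1.2 -0.1] gap 0.004 q [-0.573  0.505  1.391 -0.021  0.8   -1.419]
tcp in chamber mm [165.1 -38.8 183.8] force ch [-0.4  1.2  0.1]
tool in ch [[-0.839, 0.542, -0.042], [0.538, 0.815, -0.215], [-0.083, -0.203, -0.976]]
delta cm [ -6.42   4.45 -21.56]
```

View pics/s15.png

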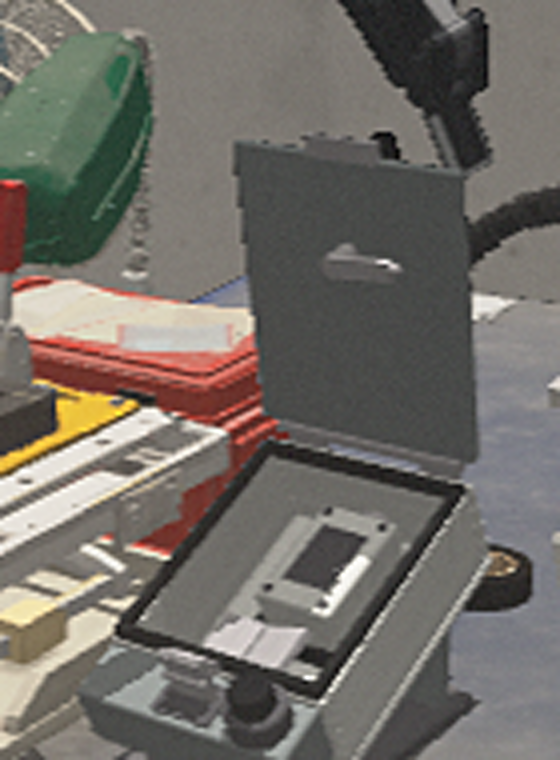

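```bash
cat > lid.py <<'E'
from ch import *
hinge=O+M@np.array([.080,0,.066]); Rz=R.from_euler("z",np.radians(-5)).as_matrix()
def lidpt(th,r,y,n):
    a=th-np.radians(25); dirv=np.array([-np.cos(a),0,np.sin(a)]); nor=np.array([np.sin(a),0,np.cos(a)])
    return hinge+Rz@(dirv*r+nor*n+np.array([0,y,0]))
E
python3 - <<'E'
from lid import *
p0=sense()["tcp_pos"]
for th in (1.83,1.65,1.5,1.35,1.2,1.05,.9,.75,.6,.45,.3,.2,.1,.035):
    n=.004+.018*np.clip((th-.5)/1.2,0,1); p=lidpt(th,.145,-.044,n); print(th,p.round(4),((p-p0)*100).round(2)); p0=p
E
```

```text
1.83 [ 0.6539 -0.3181  0.2921] [-3.26 -0.16  0.1 ]
1.65 [ 0.6271 -0.3157  0.2888] [-2.68  0.23 -0.33]
1.5 [ 0.6042 -0.3137  0.2814] [-2.29  0.2  -0.73]
1.35 [ 0.5828 -0.3118  0.2705] [-2.14  0.19 -1.09]
1.2 [ 0.5635 -0.3101  0.2562] [-1.93  0.17 -1.43]
1.05 [ 0.5467 -0.3087  0.239 ] [-1.67  0.15 -1.72]
0.9 [ 0.5331 -0.3075  0.2193] [-1.37  0.12 -1.97]
0.75 [ 0.5228 -0.3066  0.1976] [-1.03  0.09 -2.17]
0.6 [ 0.5162 -0.306   0.1745] [-0.66  0.06 -2.31]
0.45 [ 0.5134 -0.3058  0.1515] [-0.28  0.02 -2.31]
0.3 [ 0.5142 -0.3058  0.1297] [ 0.07 -0.01 -2.17]
0.2 [ 0.5164 -0.306   0.1154] [ 0.23 -0.02 -1.43]
0.1 [ 0.5201 -0.3064  0.1014] [ 0.37 -0.03 -1.4 ]
0.035 [ 0.5233 -0.3066  0.0925] [ 0.31 -0.03 -0.89]
```

>>> jog_arm(
  motion=[
    [-3,0,0,0,255],
    [-2.8,0.2,-0.2,0,255],
    [-2.5,0.2,-0.5,0,255],
    [-2.2,0.2,-0.9,0,255],
  ],
)

```text
t: 21.08
tcp_pos: [0.5895, -0.3148, 0.2871]
tool_rot: [0.338, 0.91, -0.058, 0.232]
force: [1.5, -0.1, 0.9]
finger_gap: 0.004
```

Run:
```python
from ch import *
inch()
d=snapshot("scene"); crop(d,250,60,410,260,3.5,"s16.png")
inch()
```

```text
t 21.08 tcp [ 0.5895 -0.3148  0.2871] z [ 0.3824 -0.2629 -0.8858] yaz 49.94 F [ 1.5 -0.1  0.9] gap 0.004 q [-0.672  0.375  1.64   0.054  0.646 -1.566]
tcp in chamber mm [ 77.9 -46.4 223.3] force ch [1.7 0.1 0.2]
tool in ch [[-0.841, 0.541, -0.008], [0.529, 0.818, -0.229], [-0.117, -0.197, -0.973]]
t 21.13 tcp [ 0.5843 -0.3133  0.2842] z [ 0.3751 -0.2601 -0.8898] yaz 49.9 F [-6.8 -1.3  4.1] gap -0.004 q [-0.674  0.373  1.649  0.052  0.647 -1.568]
tcp in chamber mm [ 71.9 -45.3 222.9] force ch [-4.3 -1.9  6.5]
tool in ch [[-0.841, 0.541, -0.017], [0.53, 0.817, -0.226], [-0.109, -0.199, -0.974]]
```

View pics/s16.png

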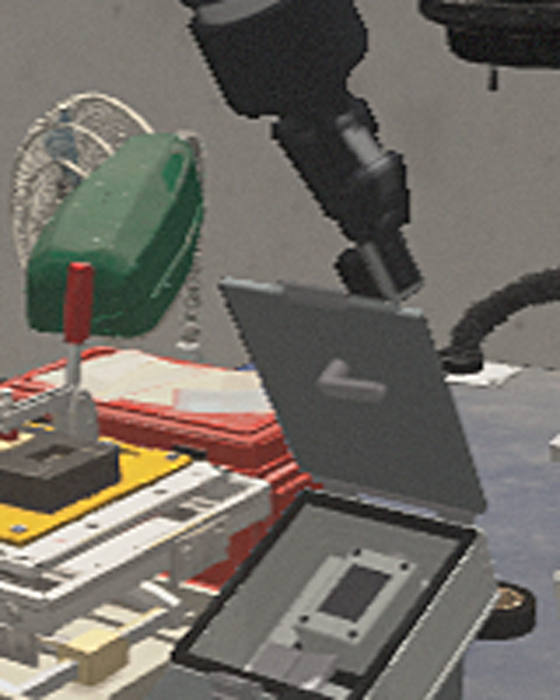

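>>> jog_arm(
  motion=[
    [-0.6,0.1,-1.8,0,255],
    [-1.4,0.1,-1.8,0,255],
    [-1.6,0.1,-1.9,0,255],
  ],
)

```text
t: 21.38
tcp_pos: [0.5542, -0.3168, 0.2545]
tool_rot: [0.336, 0.906, -0.066, 0.248]
force: [2.5, 2.4, 0.5]
finger_gap: 0.003
```

```bash
cat > lp.py <<'E'
from lid import *
inch()
d=snapshot("scene"); crop(d,250,80,410,280,3.5,"s_lp.png")
s=sense();v=Rz.T@(s["tcp_pos"]-hinge); print("tcp rel hinge r",np.hypot(v[0],v[2]).round(4),"opening at tcp",(np.arctan2(v[2],-v[0])+np.radians(25)).round(3),"y",v[1].round(4))
E
python3 lp.py
```

```text
t 21.38 tcp [ 0.5542 -0.3168  0.2545] z [ 0.4045 -0.286  -0.8687] yaz 50.04 F [2.5 2.4 0.5] gap 0.003 q [-0.718  0.372  1.777  0.11   0.479 -1.664]
tcp in chamber mm [ 32.4 -51.4 208.5] force ch [ 2.2  2.6 -0.5]
tool in ch [[-0.842, 0.538, 0.021], [0.517, 0.819, -0.25], [-0.151, -0.2, -0.968]]
tcp rel hinge r 0.15 opening at tcp 1.197 y -0.0493
```

View pics/s_lp.png

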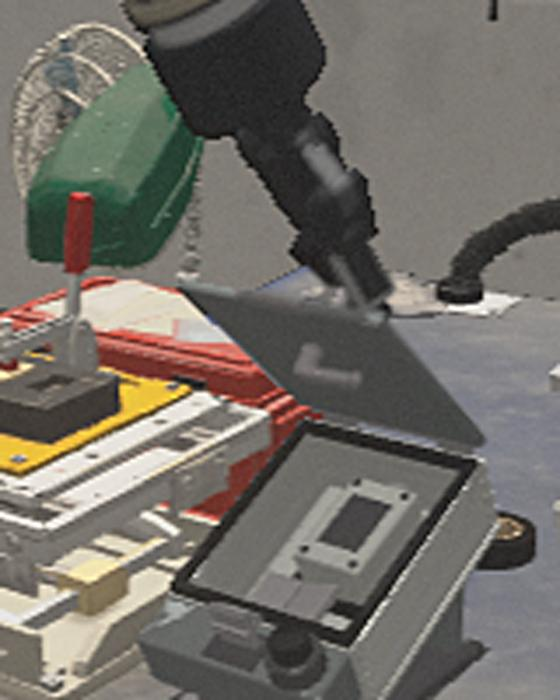

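>>> jog_arm(
  motion=[
    [-0.9,0.3,-1.6,0,255],
    [-1.3,0.2,-2.0,0,255],
  ],
)

```text
t: 21.6
tcp_pos: [0.5323, -0.3141, 0.2221]
tool_rot: [0.336, 0.905, -0.068, 0.251]
force: [1.6, 1.8, 1.4]
finger_gap: 0.0
```

```bash
python3 hold.py 2 >/dev/null; python3 lp.py
```

```text
t 21.7 tcp [ 0.5287 -0.3116  0.2175] z [ 0.401  -0.2854 -0.8705] yaz 49.89 F [0.1 0.9 0.3] gap -0.0 q [-0.745  0.401  1.871  0.176  0.364 -1.752]
tcp in chamber mm [ -6.7 -48.5 185.9] force ch [0.1 0.9 0.3]
tool in ch [[-0.841, 0.54, 0.017], [0.52, 0.817, -0.249], [-0.148, -0.201, -0.968]]
tcp rel hinge r 0.1473 opening at tcp 0.958 y -0.0493
```

>>> jog_arm(
  motion=[
    [-1.0,0.1,-2.2,0,255],
  ],
)

```text
t: 21.83
tcp_pos: [0.5256, -0.3156, 0.2035]
tool_rot: [0.336, 0.904, -0.069, 0.254]
force: [3.3, 0.2, 1.4]
finger_gap: 0.001
```

```bash
python3 hold.py 2 >/dev/null; python3 lp.py
```

```text
t 21.93 tcp [ 0.5199 -0.3112  0.1961] z [ 0.4014 -0.2852 -0.8704] yaz 49.88 F [0.9 0.1 1.5] gap 0.002 q [-0.758  0.429  1.911  0.236  0.299 -1.825]
tcp in chamber mm [-23.7 -48.8 170.2] force ch [1.4 0.1 1. ]
tool in ch [[-0.841, 0.541, 0.017], [0.52, 0.817, -0.249], [-0.149, -0.201, -0.968]]
tcp rel hinge r 0.1466 opening at tcp 0.796 y -0.0493
```

View pics/s_lp.png

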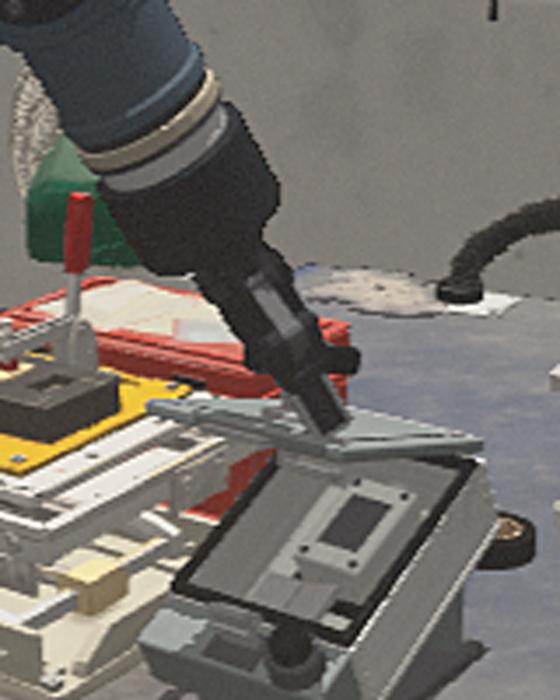

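Run:
```python
from lid import *
from fk import *
s=sense();T=R.from_quat(s["tool_rot"]).as_matrix();q=s["q"]
for th in (.6,.4,.2,.0):
    p=lidpt(th,.142,-.048,.004); q,e=ik(p,T,q); print(th,p.round(4),q.round(2),round(e,4))
```

```text
0.6 [ 0.5185 -0.3102  0.1726] [-0.76  0.47  1.94  0.31  0.23 -1.9 ] 0.0
0.4 [ 0.5159 -0.31    0.1443] [-0.76  0.53  1.96  0.47  0.16 -2.07] 0.0
0.2 [ 0.519  -0.3103  0.1161] [-0.76  0.59  1.97  0.79  0.1  -2.39] 0.0
0.0 [ 0.5276 -0.311   0.0891] [-0.75  0.65  1.97  1.37  0.06 -2.96] 0.0
```

>>> jog_arm(
  motion=[
    [-0.4,0.2,-2.0,-6.5,255],
  ],
)

```text
t: 22.07
tcp_pos: [0.5196, -0.3138, 0.1899]
tool_rot: [0.364, 0.895, -0.076, 0.246]
force: [-1.0, -1.5, 1.2]
finger_gap: -0.003
```

```bash
python3 hold.py 2 >/dev/null; python3 lp.py
```

```text
t 22.17 tcp [ 0.5184 -0.3113  0.1873] z [ 0.3821 -0.3099 -0.8706] yaz 46.63 F [-0.3  0.2  1.3] gap 0.003 q [-0.74   0.446  1.918  0.11   0.266 -1.641]
tcp in chamber mm [-28.8 -49.1 162.9] force ch [0.3 0.2 1.3]
tool in ch [[-0.815, 0.58, 0.002], [0.557, 0.783, -0.275], [-0.161, -0.223, -0.961]]
tcp rel hinge r 0.1456 opening at tcp 0.73 y -0.0492
```

>>> jog_arm(
  motion=[
    [-0.1,0.1,-2.0,0,255],
  ],
)

```text
t: 22.3
tcp_pos: [0.5209, -0.3129, 0.1726]
tool_rot: [0.36, 0.896, -0.076, 0.249]
force: [-1.1, -0.3, 2.5]
finger_gap: -0.004
```

```bash
python3 hold.py 2 >/dev/null; python3 lp.py
```

```text
t 22.4 tcp [ 0.5175 -0.31    0.1669] z [ 0.3819 -0.308  -0.8714] yaz 46.8 F [-0.1  0.1  0.3] gap -0.0 q [-0.74   0.483  1.938  0.144  0.211 -1.678]
tcp in chamber mm [-38.3 -47.9 144.8] force ch [0.  0.1 0.3]
tool in ch [[-0.816, 0.578, 0.001], [0.556, 0.785, -0.274], [-0.159, -0.223, -0.962]]
tcp rel hinge r 0.142 opening at tcp 0.593 y -0.0482
```

>>> jog_arm(
  motion=[
    [-0.2,0.1,-2.0,-3,255],
  ],
)

```text
t: 22.53
tcp_pos: [0.5179, -0.3122, 0.1547]
tool_rot: [0.381, 0.888, -0.081, 0.245]
force: [-0.9, -2.3, 1.9]
finger_gap: -0.001
```

```bash
python3 hold.py 2 >/dev/null; python3 lp.py
```

```text
t 22.63 tcp [ 0.5155 -0.3093  0.1504] z [ 0.3663 -0.3246 -0.872 ] yaz 44.3 F [-0.2 -0.9  1.5] gap 0.0 q [-0.726  0.515  1.951  0.004  0.165 -1.493]
tcp in chamber mm [-47.1 -47.4 130.7] force ch [ 0.5 -0.9  1.4]
tool in ch [[-0.794, 0.608, -0.012], [0.584, 0.758, -0.291], [-0.168, -0.239, -0.956]]
tcp rel hinge r 0.1423 opening at tcp 0.476 y -0.0476
```

>>> jog_arm(
  motion=[
    [0.1,0,-2.0,0,255],
  ],
)

```text
t: 22.77
tcp_pos: [0.5191, -0.3115, 0.1354]
tool_rot: [0.378, 0.889, -0.081, 0.245]
force: [-1.1, -0.6, 3.0]
finger_gap: 0.002
```

```bash
python3 hold.py 2 >/dev/null; python3 lp.py
```

```text
t 22.87 tcp [ 0.5163 -0.3093  0.1303] z [ 0.3656 -0.3233 -0.8728] yaz 44.42 F [-0.3  0.3  1.8] gap -0.001 q [-0.726  0.556  1.961  0.007  0.115 -1.497]
tcp in chamber mm [-54.9 -47.3 112.1] force ch [0.5 0.2 1.8]
tool in ch [[-0.795, 0.606, -0.013], [0.583, 0.759, -0.29], [-0.166, -0.239, -0.957]]
tcp rel hinge r 0.1422 opening at tcp 0.335 y -0.0475
```

View pics/s_lp.png

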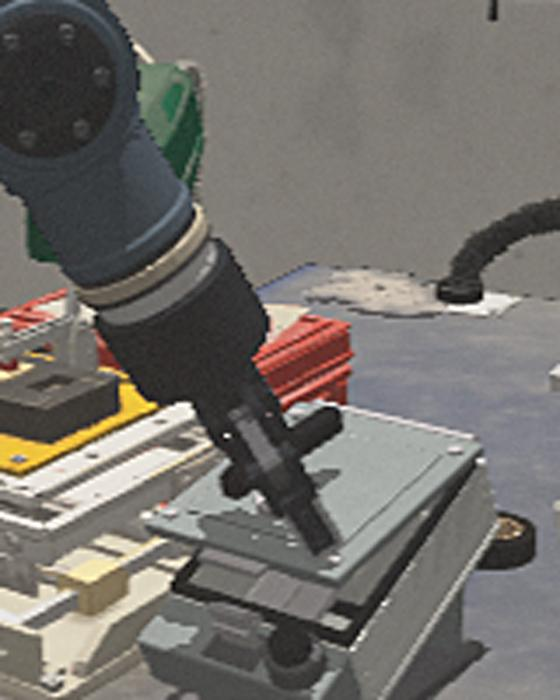

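>>> jog_arm(
  motion=[
    [0.1,-0.2,-1.8,0,255],
  ],
)

```text
t: 23.0
tcp_pos: [0.5194, -0.3129, 0.1169]
tool_rot: [0.379, 0.889, -0.081, 0.243]
force: [2.4, 0.9, 2.4]
finger_gap: -0.003
```

```bash
python3 hold.py 2 >/dev/null; python3 lp.py
```

```text
t 23.1 tcp [ 0.5175 -0.3118  0.1129] z [ 0.3659 -0.3238 -0.8725] yaz 44.41 F [-2.2 -2.   1.7] gap 0.001 q [-0.728  0.593  1.966  0.024  0.072 -1.516]
tcp in chamber mm [-61.  -49.7  95.8] force ch [-1.1 -2.2  2.4]
tool in ch [[-0.795, 0.606, -0.013], [0.583, 0.759, -0.291], [-0.166, -0.239, -0.957]]
tcp rel hinge r 0.144 opening at tcp 0.212 y -0.0497
```

>>> jog_arm(
  motion=[
    [0.2,0,-1.2,0,255],
  ],
)

```text
t: 23.23
tcp_pos: [0.5201, -0.3127, 0.1041]
tool_rot: [0.379, 0.89, -0.081, 0.242]
force: [-4.1, -0.9, 11.5]
finger_gap: 0.003
```

```bash
python3 hold.py 2 >/dev/null; python3 lp.py
```

```text
t 23.33 tcp [ 0.5202 -0.3126  0.1024] z [ 0.3676 -0.3254 -0.8712] yaz 44.42 F [ 0.2 -1.1  3. ] gap -0.001 q [-0.725  0.617  1.966  0.006  0.045 -1.495]
tcp in chamber mm [-62.9 -50.2  85.2] force ch [ 1.5 -1.1  2.7]
tool in ch [[-0.795, 0.606, -0.011], [0.582, 0.759, -0.292], [-0.169, -0.239, -0.956]]
tcp rel hinge r 0.1442 opening at tcp 0.135 y -0.0501
```

View pics/s_lp.png

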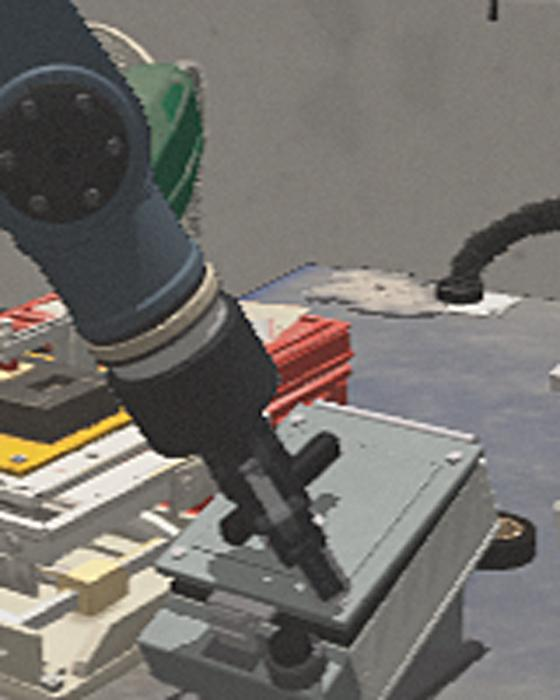

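>>> jog_arm(
  motion=[
    [0.2,0,-0.7,0,255],
  ],
)

```text
t: 23.47
tcp_pos: [0.5221, -0.3129, 0.0979]
tool_rot: [0.379, 0.889, -0.081, 0.242]
force: [-1.7, 0.8, 3.6]
finger_gap: -0.003
```

```bash
python3 hold.py 1 >/dev/null; python3 lp.py|grep -v tool
```

```text
t 23.52 tcp [ 0.5221 -0.3127  0.0964] z [ 0.3678 -0.3258 -0.871 ] yaz 44.41 F [ 1.2 -0.   0. ] gap -0.003 q [-0.722  0.631  1.965 -0.041  0.032 -1.446]
tcp in chamber mm [-63.7 -50.1  78.9] force ch [ 1.1  0.1 -0.5]
tcp rel hinge r 0.1444 opening at tcp 0.089 y -0.0499
```

>>> jog_arm(
  motion=[
    [0.2,0,-0.6,0,255],
  ],
)

```text
t: 23.65
tcp_pos: [0.5237, -0.3126, 0.0918]
tool_rot: [0.379, 0.89, -0.081, 0.241]
force: [-6.6, -2.3, 8.1]
finger_gap: 0.001
```

```bash
python3 hold.py 1 >/dev/null; python3 lp.py|grep -v tool
```

```text
t 23.7 tcp [ 0.5241 -0.3128  0.0911] z [ 0.3681 -0.3263 -0.8707] yaz 44.4 F [-2.6  0.2  6.9] gap -0.002 q [-0.72   0.644  1.963 -0.134  0.021 -1.351]
tcp in chamber mm [-64.1 -50.1  73.2] force ch [0.5 0.  7.4]
tcp rel hinge r 0.1443 opening at tcp 0.052 y -0.05
```

View pics/s_lp.png

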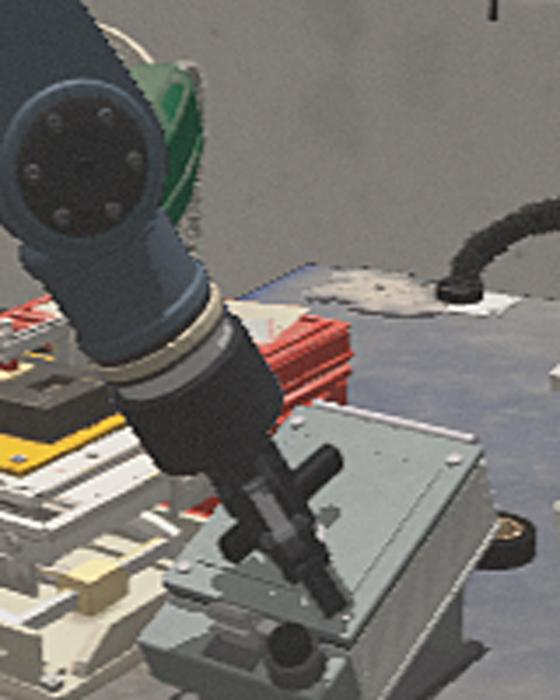

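>>> jog_arm(
  motion=[
    [0.1,0,-0.4,0,255],
  ],
)

```text
t: 23.83
tcp_pos: [0.5249, -0.313, 0.0893]
tool_rot: [0.379, 0.889, -0.081, 0.242]
force: [-8.4, 3.1, 21.4]
finger_gap: 0.002
```

```bash
python3 hold.py 1 >/dev/null; python3 lp.py|grep -v tool
```

```text
t 23.88 tcp [ 0.5249 -0.3129  0.0893] z [ 0.3693 -0.3278 -0.8696] yaz 44.41 F [-8.5  3.4 17.1] gap -0.001 q [-0.718  0.648  1.963 -0.267  0.014 -1.217]
tcp in chamber mm [-64.1 -50.1  71.2] force ch [-0.7  2.6 19.2]
tcp rel hinge r 0.1442 opening at tcp 0.038 y -0.0501
```

>>> jog_arm(
  motion=[
    [0.1,0,-0.4,0,255],
  ],
)

```text
t: 24.02
tcp_pos: [0.5249, -0.3129, 0.0892]
tool_rot: [0.379, 0.889, -0.082, 0.243]
force: [-9.3, 3.2, 21.1]
finger_gap: 0.002
```

```bash
python3 hold.py 1 >/dev/null; python3 lp.py|grep -v tool
```

```text
t 24.07 tcp [ 0.5249 -0.3129  0.0892] z [ 0.3696 -0.3296 -0.8688] yaz 44.44 F [-7.4  3.2 19.7] gap 0.005 q [-0.718  0.649  1.964 -0.457  0.012 -1.028]
tcp in chamber mm [-64.2 -50.1  71.2] force ch [ 1.3  2.5 21.1]
tcp rel hinge r 0.1442 opening at tcp 0.037 y -0.0501
```

View pics/s_lp.png

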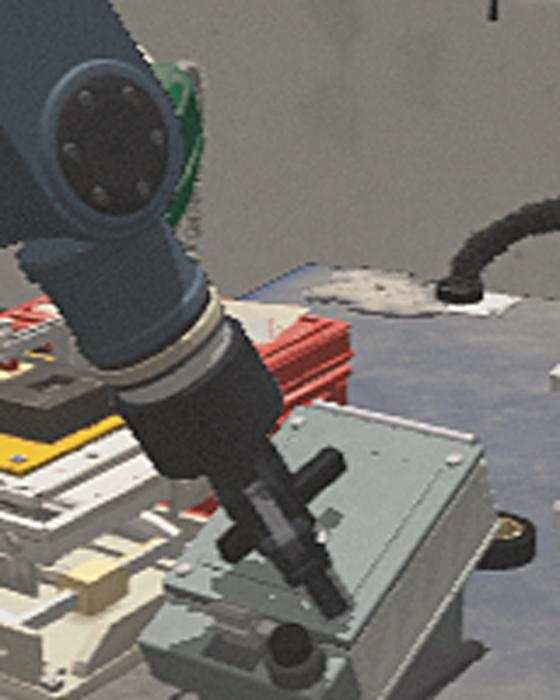

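>>> jog_arm(
  motion=[
    [-0.4,0,0.8,0,255],
    [-0.4,0,1.0,0,255],
    [-0.6,0,1.5,0,255],
  ],
)

```text
t: 24.37
tcp_pos: [0.5124, -0.3113, 0.1175]
tool_rot: [0.377, 0.891, -0.082, 0.24]
force: [0.4, -0.1, 0.6]
finger_gap: 0.001
```

```bash
python3 lp.py; python3 lp.py|head -1
```

```text
t 24.37 tcp [ 0.5124 -0.3113  0.1175] z [ 0.3667 -0.3272 -0.8709] yaz 44.7 F [ 0.4 -0.1  0.6] gap 0.001 q [-0.733  0.581  1.977  0.035  0.069 -1.538]
tcp in chamber mm [-63.7 -49.6 102.1] force ch [ 0.6 -0.1  0.4]
tool in ch [[-0.799, 0.601, -0.011], [0.577, 0.762, -0.294], [-0.168, -0.241, -0.956]]
tcp rel hinge r 0.1475 opening at tcp 0.267 y -0.0501
t 24.42 tcp [ 0.5124 -0.3118  0.1206] z [ 0.3695 -0.3299 -0.8687] yaz 44.7 F [-0.4  0.5  1.3] gap -0.006 q [-0.734  0.575  1.978  0.036  0.07  -1.54 ]
```

View pics/s_lp.png

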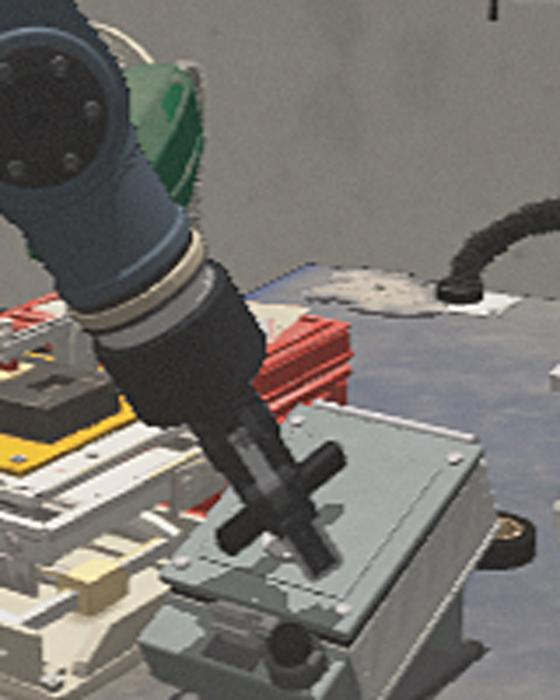

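```bash
python3 - <<'E'
from lid import *
from fk import *
s=sense();T=R.from_quat(s["tool_rot"]).as_matrix();q=s["q"]; p0=s["tcp_pos"]
for c in [(-66,-40,92),(-66,-24,92),(-69,-8,92),(-69,6,92),(-64,20,92),(-56,30,92),(-48,36,92),(-40,37,92)]:
    p=O+M@(np.array(c)/1000); q,e=ik(p,T,q); print(c,((p-p0)*100).round(2),q.round(2),round(e,4)); p0=p
E
python3 - <<'E'
from lid import *
d=snapshot("top"); crop(d,280,150,400,280,6,"t17.png")
d=snapshot("wrist"); cv2.imwrite("pics/w17.png",d["img"][:,:,::-1])
E
```

```text
(-66, -40, 92) [ 0.25  1.03 -1.25] [-0.71  0.6   1.99 -0.29  0.03 -1.2 ] 0.0
(-66, -24, 92) [0.14 1.59 0.  ] [-0.68  0.6   2.   -0.88  0.03 -0.58] 0.0
(-69, -8, 92) [-0.13  1.62 -0.13] [-0.65  0.6   2.02 -1.52  0.04  0.08] 0.0
(-69, 6, 92) [0.12 1.39 0.  ] [-0.63  0.6   2.03 -1.67  0.05  0.26] 0.0
(-64, 20, 92) [0.57 1.36 0.21] [-0.59  0.59  2.03 -1.51  0.07  0.13] 0.0
(-56, 30, 92) [0.81 0.93 0.34] [-0.56  0.59  2.02 -1.28  0.09 -0.07] 0.0
(-48, 36, 92) [0.77 0.53 0.34] [-0.54  0.58  2.   -1.11  0.1  -0.23] 0.0
(-40, 37, 92) [0.73 0.04 0.34] [-0.53  0.58  1.98 -0.96  0.12 -0.38] 0.0
```

View pics/w17.png

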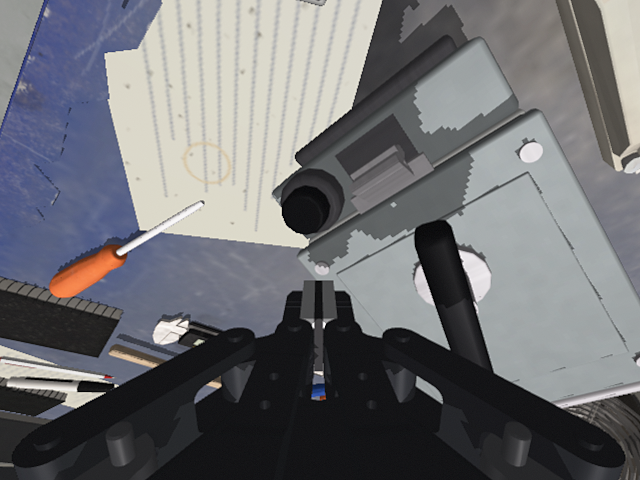

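Run:
```python
from lid import *
from fk import *
s=sense();T0=R.from_quat(s["tool_rot"]).as_matrix();q0=s["q"]
for yw in (-15,-25,-35,-50,15):
    T=R.from_euler("z",np.radians(yw)).as_matrix()@T0; q=np.array(q0); q[3]=-.5*np.sign(-yw);q[4]=.3
    for c in [(-66,-40,120),(-66,-40,92),(-69,-8,92),(-64,20,92),(-40,37,92)]:
        p=O+M@(np.array(c)/1000); q,e=ik(p,T,q); print(yw,c,q.round(2),round(e,4))
```

```text
-15 (-66, -40, 120) [-0.64  0.55  1.96 -0.91  0.22 -0.3 ] 0.0
-15 (-66, -40, 92) [-0.63  0.61  1.95 -1.1   0.2  -0.09] 0.0
-15 (-69, -8, 92) [-0.57  0.61  1.98 -1.21  0.22  0.08] 0.0
-15 (-64, 20, 92) [-0.51  0.6   1.98 -1.2   0.25  0.12] 0.0
-15 (-40, 37, 92) [-0.46  0.59  1.93 -1.01  0.3  -0.03] 0.0
-25 (-66, -40, 120) [-0.59  0.56  1.92 -0.93  0.34 -0.08] 0.0
-25 (-66, -40, 92) [-0.58  0.62  1.91 -1.04  0.32  0.04] 0.0
-25 (-69, -8, 92) [-0.52  0.62  1.93 -1.09  0.34  0.15] 0.0
-25 (-64, 20, 92) [-0.46  0.61  1.93 -1.07  0.37  0.18] 0.0
-25 (-40, 37, 92) [-0.41  0.61  1.88 -0.95  0.43  0.09] 0.0
-35 (-66, -40, 120) [-0.55  0.58  1.87 -0.89  0.47  0.06] 0.0
-35 (-66, -40, 92) [-0.54  0.64  1.86 -0.96  0.45  0.14] 0.0
-35 (-69, -8, 92) [-0.48  0.63  1.88 -0.98  0.47  0.22] 0.0
-35 (-64, 20, 92) [-0.42  0.63  1.88 -0.96  0.5   0.25] 0.0
-35 (-40, 37, 92) [-0.38  0.63  1.82 -0.88  0.56  0.19] 0.0
-50 (-66, -40, 120) [-0.5   0.61  1.78 -0.8   0.66  0.23] 0.0
-50 (-66, -40, 92) [-0.5   0.67  1.77 -0.84  0.64  0.28] 0.0
-50 (-69, -8, 92) [-0.44  0.66  1.79 -0.84  0.65  0.34] 0.0
-50 (-64, 20, 92) [-0.39  0.66  1.79 -0.83  0.68  0.37] 0.0
-50 (-40, 37, 92) [-0.35  0.66  1.73 -0.77  0.74  0.33] 0.0
15 (-66, -40, 120) [-0.82  0.54  2.01  1.03  0.2  -2.83] 0.0
15 (-66, -40, 92) [-0.8   0.6   2.    1.27  0.17 -3.06] 0.0
15 (-69, -8, 92) [-0.74  0.59  2.04  1.51  0.14 -3.25] 0.0
15 (-64, 20, 92) [-0.68  0.59  2.05  1.6   0.11 -3.29] 0.0
15 (-40, 37, 92) [-0.62  0.57  2.01  0.99  0.09 -2.63] 0.0
```

>>> jog_arm(
  motion=[
    [-1,-0.3,3,0,255],
    [-1,-0.3,3,-3,255],
    [0,0,0,-7,255],
    [0,0,0,-7,255],
    [0,0,0,-7,255],
    [0,0,0,-7,255],
    [0,0,0,-5,255],
    [0,0,0,0,255],
  ],
)

```text
t: 25.23
tcp_pos: [0.4896, -0.3134, 0.1685]
tool_rot: [0.545, 0.803, -0.121, 0.208]
force: [-0.2, 0.3, -0.0]
finger_gap: 0.0
```

```bash
python3 lp.py; python3 -c "
from ch import *
delta(-66,-42,92)
d=snapshot('wrist'); cv2.imwrite('pics/w18.png',d['img'][:,:,::-1])
d=snapshot('top'); crop(d,280,150,400,280,5,'t18.png')"
```

```text
t 25.23 tcp [ 0.4896 -0.3134  0.1685] z [ 0.2018 -0.4212 -0.8842] yaz 22.12 F [-0.2  0.3 -0. ] gap 0.0 q [-0.652  0.482  1.91  -0.619  0.375 -0.493]
tcp in chamber mm [-62.5 -53.7 157.8] force ch [-0.2  0.3  0.1]
tool in ch [[-0.55, 0.82, -0.158], [0.794, 0.456, -0.402], [-0.257, -0.347, -0.902]]
tcp rel hinge r 0.17 opening at tcp 0.57 y -0.0535
delta cm [ 2.61  0.92 -6.08]
```

View pics/s_lp.png

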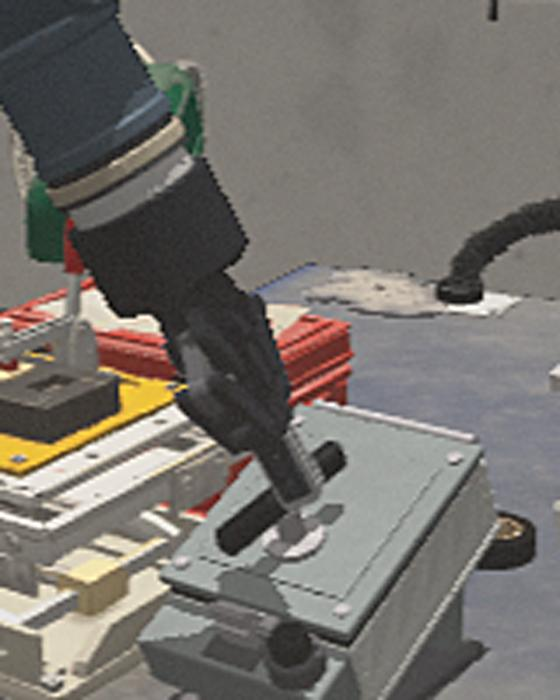

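View pics/w18.png

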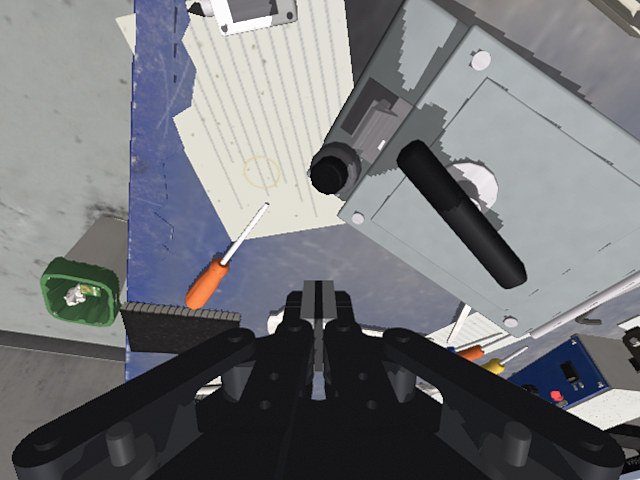

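>>> jog_arm(
  motion=[
    [1.0,0.0,-2,-5,255],
    [1.0,0.3,-2,-3,255],
    [0.6,0.3,-1.2,0,255],
  ],
)

```text
t: 25.63
tcp_pos: [0.5125, -0.3094, 0.1197]
tool_rot: [0.597, 0.765, -0.134, 0.2]
force: [-0.5, -0.0, 0.4]
finger_gap: 0.001
```

```bash
python3 hold.py 1 >/dev/null; python3 lp.py; python3 -c "
from ch import *
delta(-66,-26,92)
d=snapshot('wrist'); crop(d,280,100,600,340,2.4,'w19.png')"
```

```text
t 25.68 tcp [ 0.5123 -0.3085  0.1177] z [ 0.1452 -0.4419 -0.8852] yaz 14.71 F [ 0.7 -0.  -1.2] gap 0.004 q [-0.585  0.605  1.864 -0.826  0.403 -0.108]
tcp in chamber mm [-63.9 -46.8 102.5] force ch [ 0.1  0.  -1.3]
tool in ch [[-0.454, 0.866, -0.208], [0.839, 0.337, -0.428], [-0.3, -0.369, -0.88]]
tcp rel hinge r 0.1493 opening at tcp 0.256 y -0.047
delta cm [ 0.53  2.06 -1.13]
```

View pics/s_lp.png

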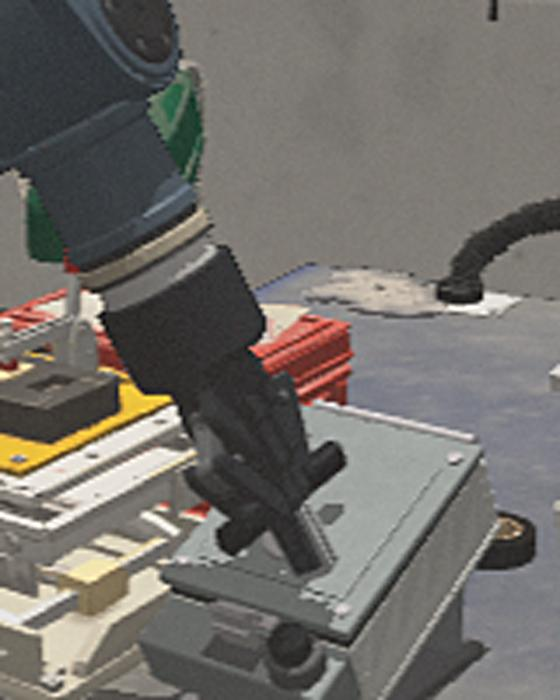

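View pics/w19.png

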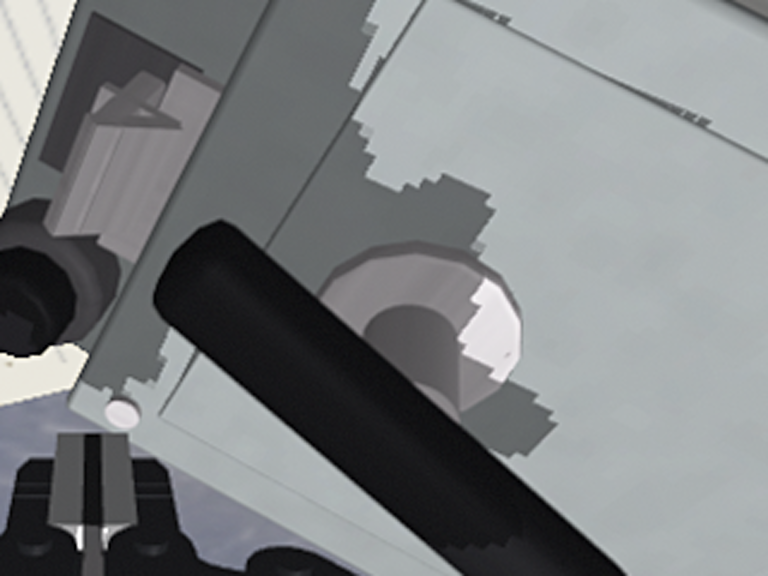

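>>> jog_arm(
  motion=[
    [0.3,0.8,-0.9,0,255],
    [0,1.0,0,0,255],
  ],
)

```text
t: 25.95
tcp_pos: [0.5133, -0.2931, 0.1118]
tool_rot: [0.597, 0.766, -0.135, 0.199]
force: [-0.9, -0.3, 0.7]
finger_gap: -0.003
```

```bash
python3 lp.py
```

```text
t 25.95 tcp [ 0.5133 -0.2931  0.1118] z [ 0.1443 -0.4439 -0.8844] yaz 14.6 F [-0.9 -0.3  0.7] gap -0.003 q [-0.556  0.613  1.878 -0.875  0.403 -0.029]
tcp in chamber mm [-66.7 -31.4  97.2] force ch [-0.5 -0.4  1. ]
tool in ch [[-0.453, 0.867, -0.208], [0.838, 0.335, -0.43], [-0.302, -0.37, -0.879]]
tcp rel hinge r 0.1503 opening at tcp 0.214 y -0.0298
```

>>> jog_arm(
  motion=[
    [-0.1,1.0,0.1,0,255],
    [-0.1,1.0,0.1,0,255],
  ],
)

```text
t: 26.17
tcp_pos: [0.5104, -0.2734, 0.1163]
tool_rot: [0.597, 0.765, -0.135, 0.2]
force: [-0.5, -4.5, 0.8]
finger_gap: 0.001
```

```bash
python3 lp.py; python3 -c "
from ch import *
d=snapshot('wrist'); crop(d,280,100,600,340,2.4,'w20.png')"
```

```text
t 26.17 tcp [ 0.5104 -0.2734  0.1163] z [ 0.1447 -0.4458 -0.8833] yaz 14.55 F [-0.5 -4.5  0.8] gap 0.001 q [-0.522  0.599  1.898 -0.893  0.415  0.019]
tcp in chamber mm [-69.  -12.  103.2] force ch [ 0.3 -4.5  0.7]
tool in ch [[-0.453, 0.867, -0.207], [0.838, 0.335, -0.432], [-0.305, -0.369, -0.878]]
tcp rel hinge r 0.1539 opening at tcp 0.246 y -0.0103
```

View pics/w20.png

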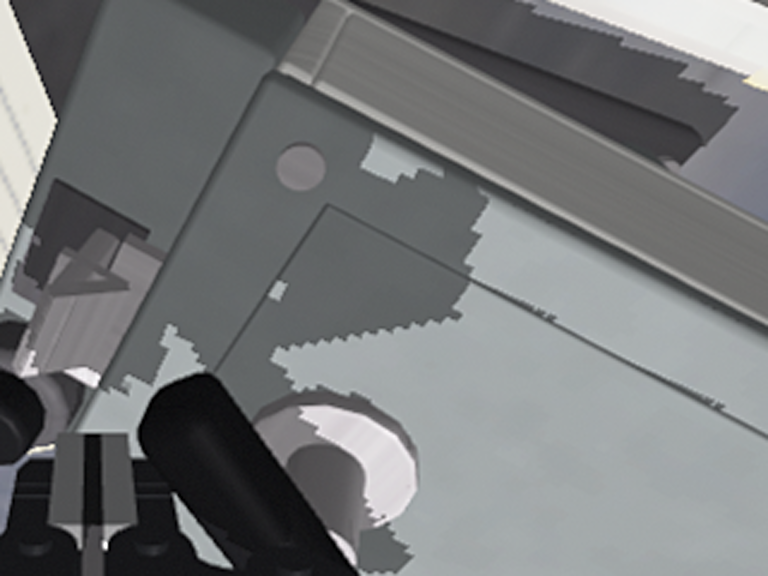

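>>> jog_arm(
  motion=[
    [0.5,1.1,-0.5,0,255],
    [0.4,1.1,0,0,255],
  ],
)

```text
t: 26.43
tcp_pos: [0.5171, -0.2535, 0.1139]
tool_rot: [0.597, 0.764, -0.139, 0.2]
force: [-4.1, -7.4, 0.2]
finger_gap: -0.004
```

```bash
python3 lp.py; python3 -c "
from ch import *
d=snapshot('wrist'); crop(d,280,100,600,340,2.4,'w21.png')"
```

```text
t 26.43 tcp [ 0.5171 -0.2535  0.1139] z [ 0.1398 -0.4509 -0.8816] yaz 14.34 F [-4.1 -7.4  0.2] gap -0.004 q [-0.475  0.606  1.894 -0.909  0.442  0.078]
tcp in chamber mm [-65.5   8.4  99. ] force ch [-3.  -7.8  1.6]
tool in ch [[-0.453, 0.866, -0.211], [0.836, 0.331, -0.437], [-0.309, -0.374, -0.874]]
tcp rel hinge r 0.1485 opening at tcp 0.223 y 0.0102
```

View pics/w21.png

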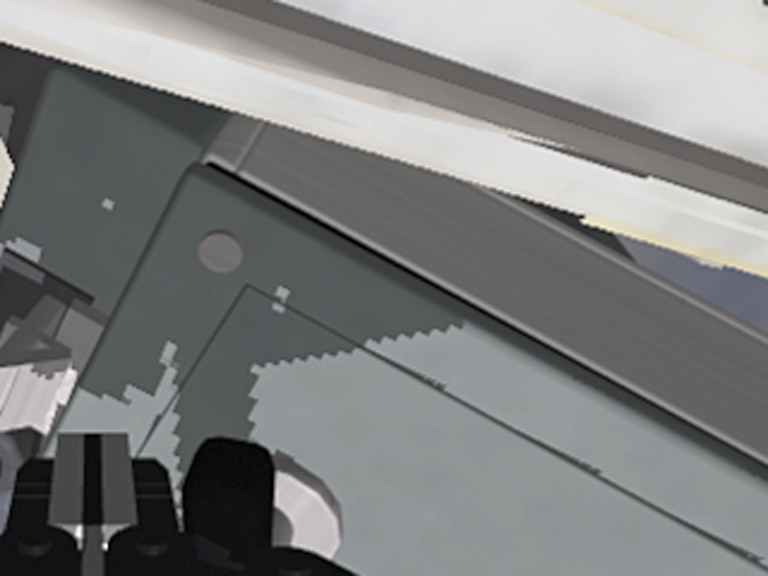

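>>> jog_arm(
  motion=[
    [0.6,1.0,-0.2,0,255],
    [0.8,1.0,0,0,255],
  ],
)

```text
t: 26.7
tcp_pos: [0.5263, -0.2343, 0.1119]
tool_rot: [0.599, 0.763, -0.142, 0.196]
force: [-7.3, -5.3, -0.1]
finger_gap: -0.003
```

```bash
python3 lp.py; python3 -c "
from ch import *
d=snapshot('wrist'); crop(d,280,100,600,340,2.4,'w22.png')"
```

```text
t 26.7 tcp [ 0.5263 -0.2343  0.1119] z [ 0.1297 -0.4522 -0.8824] yaz 14.05 F [-7.3 -5.3 -0.1] gap -0.003 q [-0.427  0.615  1.877 -0.888  0.479  0.098]
tcp in chamber mm [-59.6  28.3  94. ] force ch [-6.2 -5.9  2.7]
tool in ch [[-0.452, 0.864, -0.22], [0.837, 0.326, -0.439], [-0.308, -0.383, -0.871]]
tcp rel hinge r 0.1402 opening at tcp 0.196 y 0.0301
```

View pics/w22.png

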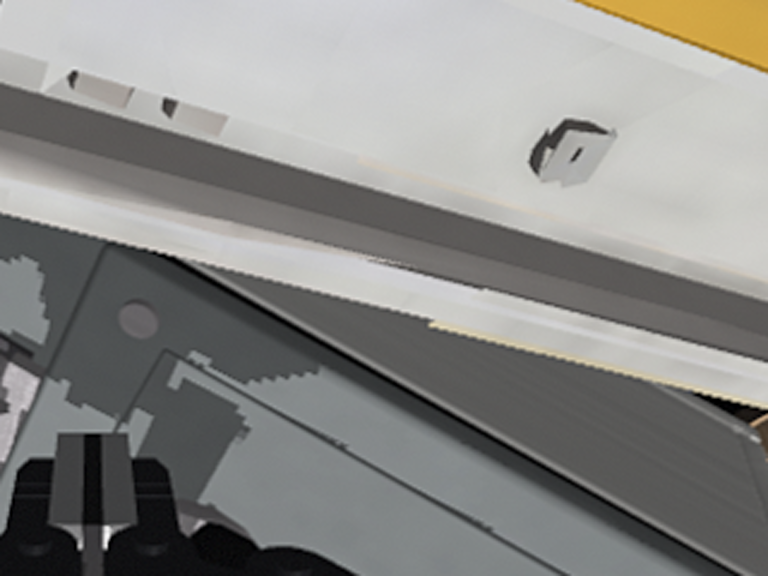

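View pics/s_lp.png

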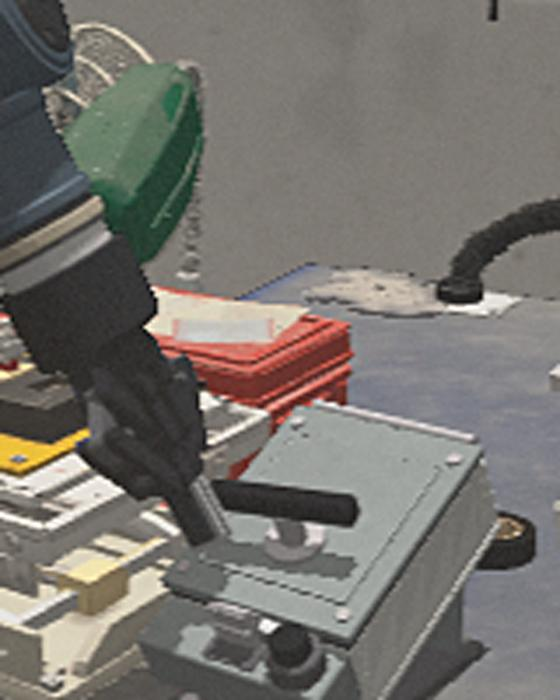

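>>> jog_arm(
  motion=[
    [1.0,0.2,0.2,0,255],
    [1.0,0.0,0.4,0,255],
  ],
)

```text
t: 26.97
tcp_pos: [0.529, -0.2317, 0.1131]
tool_rot: [0.602, 0.763, -0.154, 0.181]
force: [-17.6, -8.1, -8.2]
finger_gap: 0.003
```

```bash
python3 lp.py
```

```text
t 26.97 tcp [ 0.529  -0.2317  0.1131] z [ 0.0907 -0.4515 -0.8876] yaz 13.24 F [-17.6  -8.1  -8.2] gap 0.003 q [-0.411  0.62   1.841 -0.819  0.544  0.038]
tcp in chamber mm [-56.9  31.1  94.1] force ch [-18.7  -9.6  -0.3]
tool in ch [[-0.453, 0.853, -0.258], [0.841, 0.313, -0.442], [-0.297, -0.417, -0.859]]
tcp rel hinge r 0.1398 opening at tcp 0.202 y 0.0311
```

View pics/s_lp.png

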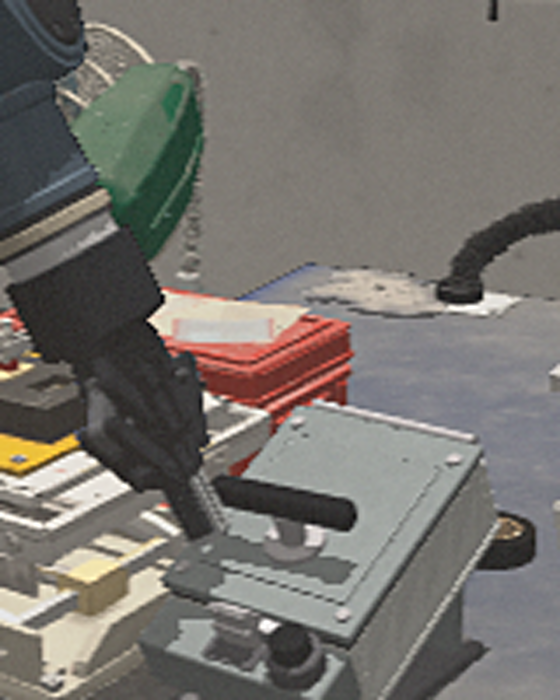

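```bash
python3 hold.py 2; python3 -c "
from ch import *
d=snapshot('top'); crop(d,300,170,380,260,8,'t23.png')
d=snapshot('wrist'); cv2.imwrite('pics/w23.png',d['img'][:,:,::-1])
inch()"
```

```text
t 27.02 tcp [ 0.5289 -0.2318  0.113 ] z [ 0.0894 -0.4512 -0.8879] yaz 13.19 F [-18.3  -6.6  -4.8] gap -0.003 q [-0.411  0.62   1.84  -0.817  0.545  0.036]
t 27.12 tcp [ 0.5289 -0.2317  0.1127] z [ 0.0917 -0.4509 -0.8878] yaz 13.25 F [-16.8  -7.1  -2. ] gap -0.002 q [-0.412  0.62   1.842 -0.82   0.541  0.039]
tcp in chamber mm [-57.1  31.1  93.8] force ch [-15.5  -8.6   5. ]
tool in ch [[-0.453, 0.854, -0.257], [0.841, 0.313, -0.441], [-0.296, -0.416, -0.86]]
delta cm [ 9.25 -3.93 -4.02]
t 27.22 tcp [ 0.5289 -0.2318  0.1127] z [ 0.0921 -0.4508 -0.8878] yaz 13.26 F [-15.4  -6.7  -2.8] gap 0.002 q [-0.412  0.62   1.843 -0.82   0.541  0.039]
tcp in chamber mm [-57.1  31.   93.8] force ch [-14.6  -8.    3.7]
tool in ch [[-0.453, 0.854, -0.256], [0.841, 0.313, -0.441], [-0.296, -0.415, -0.86]]
```

View pics/t23.png

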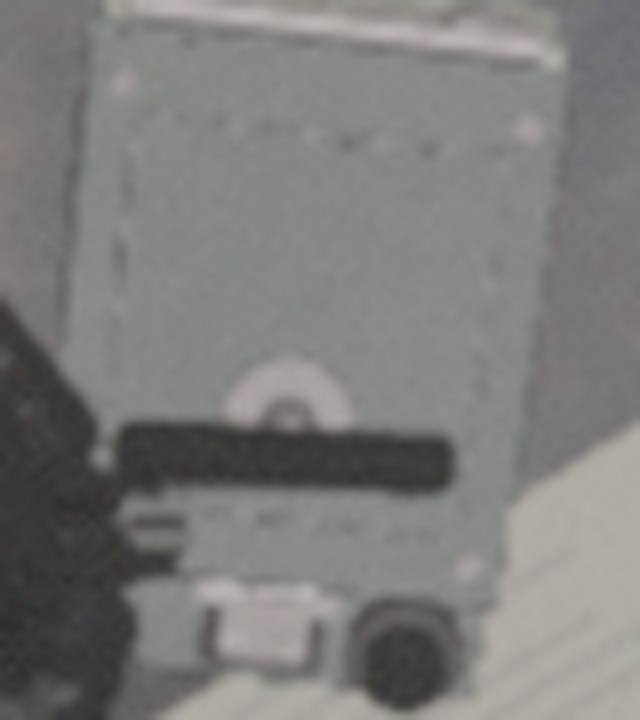

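View pics/w23.png

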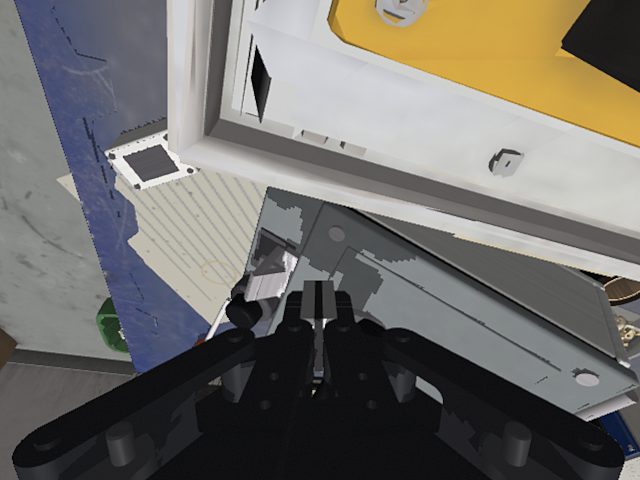

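>>> jog_arm(
  motion=[
    [-0.6,0,0.3,0,255],
    [-1.0,0,1.5,0,255],
    [-1.5,0,3,0,255],
    [-2,0,3.5,0,255],
    [-3,0,3,0,255],
    [-4,0,1,0,255],
    [-4,0,1,0,255],
    [-3,0,0,0,255],
    [0,0,0,0,255],
  ],
)

```text
t: 27.97
tcp_pos: [0.3333, -0.233, 0.2492]
tool_rot: [0.598, 0.765, -0.148, 0.188]
force: [-0.4, -0.5, 0.1]
finger_gap: -0.002
```

Run:
```python
from ch import *
inch()
d=snapshot("top"); pickle.dump(d,open("top24.pkl","wb")); crop(d,295,160,395,270,6,"t24.png")
e=snapshot("scene"); pickle.dump(e,open("scene24.pkl","wb")); crop(e,240,180,420,360,4,"s24.png")
for nm,d,box in [("top",d,(313,362,182,232)),("scene",e,(305,360,215,250))]:
    c=cloud(d);u0,u1,v0,v1=box; m=c[v0:v1,u0:u1].reshape(-1,3); z=d["depth"][v0:v1,u0:u1].ravel(); m=m[z>0]
    rng=np.random.default_rng(0);best=0
    for _ in range(500):
        a=m[rng.choice(len(m),3,False)]; n=np.cross(a[1]-a[0],a[2]-a[0]); L=np.linalg.norm(n)
        if L<1e-6: continue
        n/=L; s=abs((m-a[0])@n)<.002
        if s.sum()>best: best=s.sum();S=s
    q=m[S]; ce=q.mean(0); n=np.linalg.svd(q-ce)[2][2]; n*=np.sign(n[2]); print(nm,best,np.degrees(np.arccos(n[2])).round(2),((ce-O)@M*1000).round(1))
```

```text
t 27.97 tcp [ 0.3333 -0.233   0.2492] z [ 0.1096 -0.4517 -0.8854] yaz 13.91 F [-0.4 -0.5  0.1] gap -0.002 q [-0.676  0.134  2.161 -0.595  0.531 -0.449]
tcp in chamber mm [-175.9   12.8  299.8] force ch [-0.3 -0.5  0.3]
tool in ch [[-0.458, 0.856, -0.24], [0.837, 0.324, -0.44], [-0.299, -0.402, -0.865]]
top 1319 23.5 [17.2 -1.9 73.1]
scene 1076 24.89 [-29.4  -0.9  72. ]
```

View pics/t24.png

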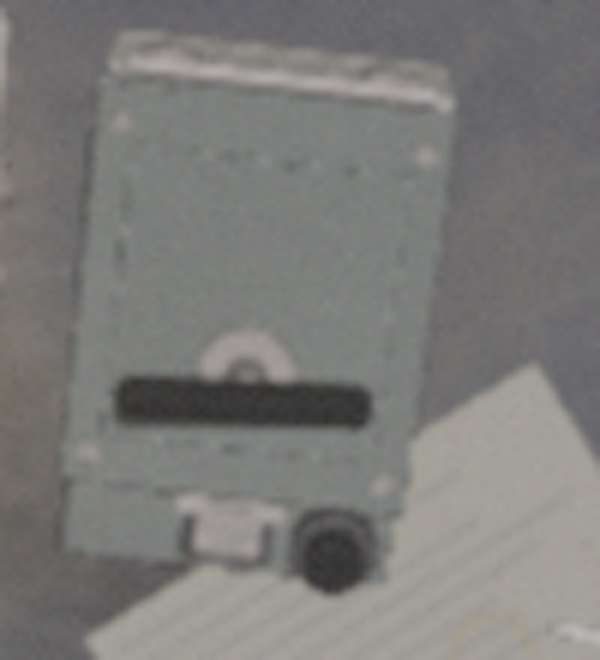

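View pics/s24.png

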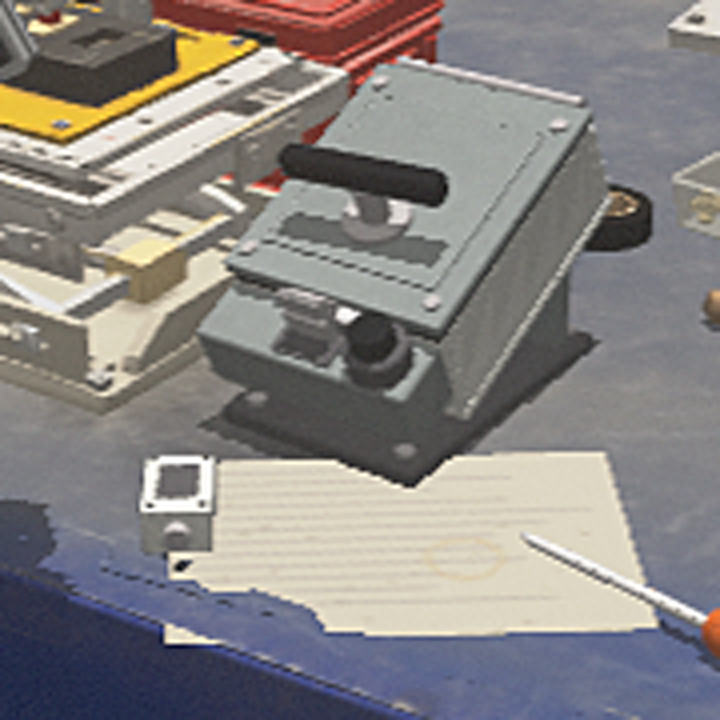

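Run:
```python
from lid import *
for a,b,boxes in [("top0","top24",[(312,318,222,232),(352,358,226,234),(325,350,178,190)]),("scene0","scene24",[(300,312,236,243),(345,352,245,252),(335,355,200,208)])]:
    for bx in boxes:
        o=[]
        for n in (a,b):
            d=load(n); c=cloud(d)[bx[2]:bx[3],bx[0]:bx[1]].reshape(-1,3); c=c[np.abs(c[:,2])<.4]; o.append(np.median((c-O)@M*1000,0).round(1))
        print(a,bx,o)
d=load("top24")
def pl(u,v,z):
    ray=P(d,295+u/6,160+v/6,depth=1.)-d["eye"]; n=M[:,2]; s=((O+n*z-d["eye"])@n)/(ray@n); return ((d["eye"]+s*ray-O)@M*1000).round(1)
a,b=pl(117,400,.112),pl(370,404.5,.112); a=pl(117,397,.112); b=pl(370,407,.112); print(a,b,np.degrees(np.arctan2(b[0]-a[0],b[1]-a[1])))
e=load("scene24")
```

```text
top0 (312, 318, 222, 232) [array([-42.4,  41.9,  76.5]), array([-38.8,  42. ,  74.1])]
top0 (352, 358, 226, 234) [array([-38.8, -45.5,  76.6]), array([-27.6, -44.3, 110. ])]
top0 (325, 350, 178, 190) [array([57.9,  3.6, 71.8]), array([57.6,  4. , 71.5])]
scene0 (300, 312, 236, 243) [array([-60.7,  46.2,  75.2]), array([-57.6,  48.3,  72. ])]
scene0 (345, 352, 245, 252) [array([-53.1, -48.4,  75. ]), array([-50.3, -47.9,  72.2])]
scene0 (335, 355, 200, 208) [array([55.9, 21.8, 70.9]), array([56.3, 25.4, 69.9])]
[-29.3  41.  112. ] [-22.3 -47.8 112. ] 175.49276135400888
```

```bash
python3 - <<'E'
from lid import *
fr=[snapshot("scene") for _ in range(6)]; ft=[snapshot("top") for _ in range(3)]
pickle.dump(fr[-1],open("scene25.pkl","wb"))
def pts(ds):
    st=np.stack([d["depth"] for d in ds]); st=np.where(st>0,st,np.nan); d=dict(ds[0]); d["depth"]=np.nanmean(st,0); return (cloud(d)-O)@M*1000
for nm,before,after in [("scene",[load("scene0")],fr),("top",[load("top0")],ft)]:
    for tag,ds in (("before",before),("after",after)):
        c=pts(ds)
        # select lid points: x -70..65, |y|<55, z 66..80, excluding handle disc and shadowy
        X,Y,Z=c[...,0],c[...,1],c[...,2]
        m=(X>-68)&(X<62)&(abs(Y)<55)&(Z>66)&(Z<82)&~((abs(X+28)<55)&(abs(Y)<22))
        for it in range(3):
            A=np.c_[X[m],Y[m],np.ones(m.sum())]; k=np.linalg.lstsq(A,Z[m],rcond=None)[0]
            r=Z-(k[0]*X+k[1]*Y+k[2]); m=m&(abs(r)<3)
        print(nm,tag,m.sum(),"slope opening rad",(-k[0]).round(4),"z at hinge",(k[0]*80+k[2]).round(2),"z at front -70",(k[2]-70*k[0]).round(2))
        # front grey housing top
        m=(X>-111)&(X<-95)&(Y>15)&(Y<55)&(Z>50)&(Z<66); print("   front hsg z",np.median(Z[m]).round(2),m.sum())
E
python3 st.py|head -1
```

```text
scene before 1300 slope opening rad 0.0345 z at hinge 70.56 z at front -70 75.73
   front hsg z 57.73 109
scene after 1585 slope opening rad 0.0123 z at hinge 70.54 z at front -70 72.39
   front hsg z 57.69 118
top before 1723 slope opening rad 0.0331 z at hinge 71.86 z at front -70 76.83
   front hsg z 57.86 109
top after 1852 slope opening rad 0.0094 z at hinge 71.83 z at front -70 73.23
   front hsg z 58.33 111
t 28.52 tcp [ 0.3394 -0.235   0.2489] z [ 0.1125 -0.4519 -0.8849] yaz 14.11 F [-0.  -0.2 -0.1] gap 0.003 q [-0.67   0.144  2.15  -0.595  0.532 -0.446]<stdin>:5: RuntimeWarning: Mean of empty slice
```

Run:
```python
from lid import *
d=load("scene25"); crop(d,300,205,360,250,12,"s25.png"); d=load("top24"); crop(d,305,212,365,242,12,"t25.png")
```

```text
(no output)
```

View pics/s25.png

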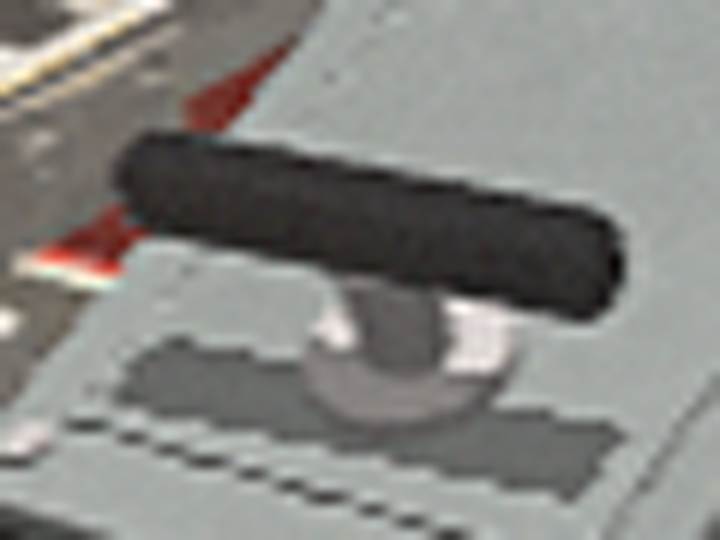

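View pics/t25.png

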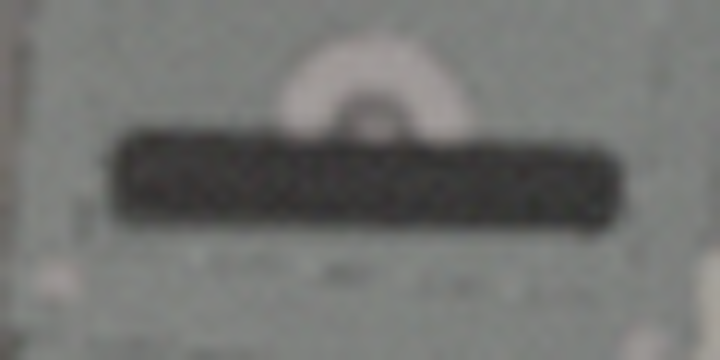

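Run:
```python
from lid import *
def pl(d,u,v,z):
    ray=P(d,u,v,depth=1.)-d["eye"]; n=M[:,2]; s=((O+n*z-d["eye"])@n)/(ray@n); return ((d["eye"]+s*ray-O)@M*1000).round(1)
d=load("top24")
T=lambda u,v,z:pl(d,305+u/12,212+v/12,z)
a,b=T(118,177,.112),T(618,190,.112);print(a,b,"turn",90-np.degrees(np.arctan2(b[0]-a[0],a[1]-b[1])))
for p,q in [((210,255),(590,295))]:
    a,b=T(*p,.071),T(*q,.071);print("dash line",a,b,np.degrees(np.arctan2(b[0]-a[0],a[1]-b[1])))
e=load("scene25"); S=lambda u,v,z:pl(e,300+u/12,205+v/12,z)
# top edge line of bar rear-top edge z~.112: (150,135)-(600,215) ; bottom edge front z~.096: (150,235)-(590,318)
for p,q,z in [((150,135),(600,213),.112),((150,237),(585,318),.098)]:
    a,b=S(*p,z),S(*q,z);print(a,b,"turn",90-np.degrees(np.arctan2(b[0]-a[0],a[1]-b[1])))
a,b=S(70,422,.071),S(440,525,.071);print("dash",a,b,np.degrees(np.arctan2(b[0]-a[0],a[1]-b[1])))
```

```text
[-30.5  40.2 112. ] [-22.4 -47.4 112. ] turn 84.71712445132383
dash line [-58.4  23.   71. ] [-57.8 -47.2  71. ] 0.4896955931292252
[-29.8  36.9 112. ] [-21.9 -45.  112. ] turn 84.49034661261504
[-39.3  35.4  98. ] [-31.8 -44.4  98. ] turn 84.63083018516926
dash [-60.2  47.   71. ] [-58.7 -25.8  71. ] 1.1803778868069588
```

Run:
```python
from lid import *
for n in ("top0","top24","scene0","scene25"):
    c=(cloud(load(n))-O)@M*1000; X,Y,Z=c[...,0],c[...,1],c[...,2]
    m=(abs(X+92)<6)&(abs(Y+38)<6)&(Z>70)&(Z<95); print(n,"button z",np.median(Z[m]).round(1),m.sum())
d=load("top24"); e=load("top0")
crop(d,180,230,480,330,2.6,"t26.png")
```

```text
top0 button z 83.9 32
top24 button z 83.8 30
scene0 button z 83.9 21
scene25 button z 83.6 22
```

View pics/t26.png

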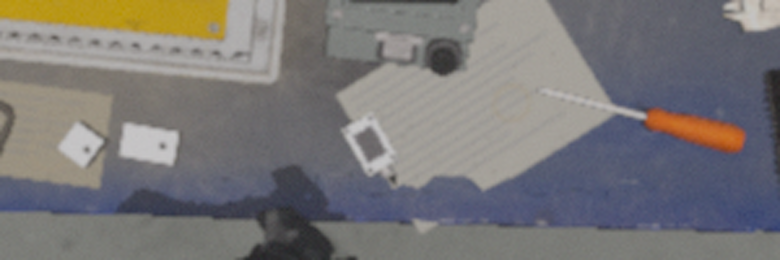

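Button out, the bystanders untouched, the handle at about 1.49 rad, the lid down. The arm is clear, so I am handing in.

```bash
python3 -c "
from station import *
print(sense()['t'],sense()['force']); print(sign_off())"
```

```text
28.5167 [-0.02560507 -0.16465939 -0.10269087]
the job is handed in; nothing more can be done
None
```

The chamber is loaded and closed, and I handed the job in at about 28.5 s; the system gave no verdict.

**What I did**
- I pressed the release button with one finger of the open gripper, and the lid sprang fully open.
- I gripped the larger housing across its 46 mm and set it in the nest with the tool leaning about 25° like the chamber. I released it only after contact, at about 9 N.
- I pulled the lid over from behind and pushed it down until it bottomed at about 20 N. When I backed off, the catch held it.
- I pushed the front end of the T-handle bar clockwise until it stopped moving under 15–20 N.

The moves only allow shifts and yaw. To get the lean I pushed past the reach limit, which tilts the wrist, then trimmed it with up-and-down moves. During this, joint 3 sat right at its lower limit (0.218–0.222, against a stated 0.22), which I took as rounding.

**Last checks**
- **T-handle:** turned about 85.4° (1.49 rad), measured in two cameras.
- **Lid:** 0.012 rad from the scene camera and 0.009 rad from the top camera, down from about 0.034. This is under the 0.016 limit, but with only a few thousandths of margin.
- **An earlier lid reading that disagreed:** a rougher single-frame estimate gave 0.015–0.019 rad. I trusted the averaged plane fit instead.
- **Housing:** seen lying flat in the nest against the stop rail before the lid closed; I could not check it afterwards.
- **Button:** back out, at its starting height within 0.3 mm.
- **Other loose things:** the screwdriver and the two setting blocks look unmoved in the pictures; I did not measure them.
- **Arm:** clear of everything, no force on the tool.

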